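# Set a specimen carrier square on the sloping stage of a viewing stand

## Robot

A 7-joint arm with a two-finger parallel gripper is mounted at the origin on the work surface. World frame = base frame: x ahead of the robot, y to its left, z up, the work surface at z = 0. Lengths are in m, angles in degrees, forces in N, time in s.
With the tool pointing down it reaches from about 0.4 to 0.75 m from the base axis. Payload 19.5 kg.
Tool frame: the origin (TCP) lies midway between the tips of the shut fingers; the grasp point (between the pads) lies 19 mm behind it; z points along the fingers, y is the direction in which the jaws open and shut (so a half turn about z gives the same grasp; the last joint's range is limited). The gripper opens to 85 mm and grips with 20 to 120 N. Pads are 22 mm wide; open, the fingers measure 114 mm over their backs; the gripper's body (76 mm by 85 mm) begins 54 mm behind the grasp point. The pads swing forward as they close: fully open they stand 13 mm farther back than shut.
Start: joints at [62.871, 40.479, -1.581, 85.061, 1.261, 54.483, -4.326], TCP at [0.241, -0.522, 0.192] pointing down, gripper open.
Joint ranges: [-155.06, 155.06], [-18.47, 123.98], [-90, 86.84], [0, 140.48], [-83.41, 263.41], [0, 116], [-161.91, 161.91]. Speed limits (degrees/s): [108.29, 108.29, 147.25, 147.25, 172.46, 172.46, 172.46].

## Interface

Orientations are given as [roll, pitch, yaw] about the fixed x, y, z axes, in that order (R = Rz(yaw) Ry(pitch) Rx(roll)).
In Python, from workcell import * gives the robot as it stands.
- The arm moves only by the tool servo_tool, never from a script. Its argument "motion" is a list of rows, each an object with "translation": the shift along the tool's x, y, z in mm, a list of three; "roll": the turn about the tool's z in rad; "jaw": the opening, from 0 (shut) to 1 (fully open). In form: [{"translation": [x, y, z], "roll": roll, "jaw": jaw}, ...]. A call has exactly 10 rows; each row is the pose to reach, as a shift and turn from the pose commanded when the call began, along the tool's axes at that moment; what a row does not reach only later rows make up. A row lasts 1/8 s, in which the tool goes at most 62.5 mm and 10.7 degrees, less where a joint would pass 70% of its speed; a pose out of reach is approached as far as the arm can. A call with a gripper value outside its range is refused whole. The fingers move at their own pace and stop on an object; the grip force is fixed at half the most. Time passes only in rows, so rows that repeat a pose let the fingers close, or fill a call up. It gives the time, the measured TCP pose, the force and the opening at its end, in the units of the state.
- read_state(): the state, without advancing time (a new reading comes with each control period).
- get_image(name): name is "scene" or "top"; returns a dict with "pixels" (420x560x3 uint8, blue, green, red), "K" (3x3 intrinsics, pixels), "rvec" (rotation vector, rad) and "tvec" (3), from world to camera coordinates, as OpenCV has them. Camera axes: x right, y down, z forward; pixel columns grow to the right and rows downward; lengths in m; the calibration is good to about 2 mm. A picture is of the moment at which its call begins. There is no depth.
- finish_job(): hands the job in, once; it reports no verdict.
Trained networks look in a picture, given as the dict that the camera call returned (one of the last four; its "shot" number tells which), for a name from the list of things; names that differ only in an ending like _2 or _b are one class to them, and where a whole thing is asked for, a point or a joint stands for the part that bears it (a point fixed in the world has none). Each returns a list of dicts, best first, with "score" (0 to 1); they miss things now and then, are a little off and sometimes report something else, mostly with a low value. They report only what shows in the picture. A call takes as long as a camera call. They do not tell look-alikes from the thing itself.
- masks_of(picture, query): "mask" (420x560 bool, what is visible of it) and "extent" ([left, top, width, height] in pixels, round what is visible of it).
- mark_of(picture, query): "centre" ([column, row] in pixels: a listed point, or the origin of a listed thing).
The state is a dict: "time": time; "joint_positions": joint angles; "dq": joint speeds; "tau": joint torques, N m; "tool_pos": TCP position; "eef_rot": TCP orientation; "wrist_force": force on the tool from outside, world axes, zero at the start; "wrist_torque": the same for the moment, N m; "finger_gap": opening from 0.0 (shut) to 1.0 (fully open).
Only numpy, scipy, OpenCV 4.12 (cv2) and the standard library are available. Lean on these libraries where they do the work, as an engineer would, in place of code of your own. Each camera call takes 0.05 s, during which the arm holds its last target.

## Task

Set the specimen carrier gently, slide side up, on the sloping stage of the viewing stand, with a long side lying flush along the low ledge and one end flush against the sliding stop, square in that corner with no gap, and let go of it. Feel for the stop: it is only held by friction, and it must stay where it is set. Leave the jar, the slide box and the screwdriver alone.

Things in the scene. Friction and masses are not known exactly. Their poses are not given: they have to be found in the camera images.
- carrier: Specimen carrier: a plain rectangular aluminium plate 50 x 120 x 18 mm (its x, y, z) with a glass slide sunk flush in its top, about 0.3 kg, lying flat on the bench, loose. Origin: centre of its underside; z up out of the top with the slide. Either end may go against the stop.
- stage: Dark steel stage of the white viewing stand, fixed. Origin: on its upper surface, about 105 mm above the bench. x points up the slope (18 degrees above level; away from the robot at yaw 0), y along the stage, level, z out of the surface. The flat surface spans x -45 to +50 mm, y -110 to +110 mm, 12 mm thick; the stand's foot below is 150 x 190 mm.
- ledge (a point): Middle of the inner face of the fixed aluminium ledge along the stage's lower edge (stage x = -45 mm), at the level of the stage surface; axes parallel to the stage's. The ledge is 10 mm thick, stands 10 mm above the surface and runs the stage's full 220 mm.
- stop_track (a point): Fixed mark on the stage (stage y = -70 mm), not the stop itself. The sliding stop's flat face, looking to stage +y, is set anywhere from 0 to 30 mm from it towards +y: look or feel for it. The stop is an aluminium bar across the slope (stage x -40 to +30 mm), 16 mm thick, 12 mm high, a small black thumb screw on top (8 mm more); it slips if pushed with over about 16 N.
- bottle: Bystander: amber jar with a blue cap, 56 mm across, 120 mm tall, loose. Origin: centre of its underside.
- slide_box: Bystander: flat blue slide box, 90 x 170 x 36 mm, loose. Origin: centre of its underside.
- screwdriver: Bystander: screwdriver with a green handle, 150 mm long, lying on the bench, loose. Origin: under its middle; x along it towards the tip.
Mind the look-alikes: they are no part of the job. Of the things like the carrier, leave any that is purple; of the rest the smaller one is meant. Leave any orange or red look-alike of the part that bears stage alone.

How it is judged:
By the outcome, as a careful person would: the job done as asked, in the order asked, and still so for the second after the job is handed in, with the robot touching nothing.
It also fails if it takes over 72 s, if anything falls off the work surface, if the arm or the gripper's body presses on something with over 40 N, if the wrist force passes 120 N, or if a joint passes its speed limit or range.

## Working session

There is one attempt and no reset: what is moved stays moved. The work goes in short steps, Python scripts to look and compute and a tool call to move; the robot and the scene stay as the last step left them, time stands still between calls to the robot, and variables do not carry over. Pictures are saved under pics/ and viewed, and the job is handed in when it is done.

Besides the shell and the picture viewer there is one more tool, called after "Emit:" in YAML: its name, and indented under it one key for each argument. servo_tool: Moves the arm, as the interface text tells. Its arguments: {"type":"object","properties":{"motion":{"type":"array","items":{"type":"object","properties":{"translation":{"type":"array","items":{"type":"number"}},"roll":{"type":"number"},"jaw":{"type":"number"}}}}},"required":["motion"]}

```bash
mkdir -p pics; cat > h.py <<'E'
from workcell import *
import numpy as np, cv2
def proj(p,P):
    return cv2.projectPoints(np.array(P,float).reshape(-1,3),np.array(p['rvec'],float),np.array(p['tvec'],float),np.array(p['K'],float),None)[0].reshape(-1,2)
def ray(p,uv):
    R,_=cv2.Rodrigues(np.array(p['rvec'],float));t=np.array(p['tvec'],float).reshape(3)
    d=R.T@np.linalg.inv(np.array(p['K'],float))@np.array([uv[0],uv[1],1.]);return -R.T@t,d/np.linalg.norm(d)
def atz(p,uv,z):
    o,d=ray(p,uv);return o+d*(z-o[2])/d[2]
def tri(rs):
    A=0;b=0
    for o,d in rs:
        M=np.eye(3)-np.outer(d,d);A=A+M;b=b+M@o
    x=np.linalg.solve(A,b);return x,[np.linalg.norm((np.eye(3)-np.outer(d,d))@(x-o)) for o,d in rs]
E
ls; python3 - <<'E'
from h import *
print({k:np.round(v,3) for k,v in read_state().items()})
for n in ['scene','top']:
    p=get_image(n);cv2.imwrite(f'pics/{n}0.png',p['pixels']);o,d=ray(p,(280,210));print(n,o,d,p['K'][0])
    for q in ['carrier','stage','bottle','slide_box','screwdriver']:
        for m in masks_of(p,q)[:4]: print(q,round(m['score'],2),m['extent'])
    for q in ['carrier','stage','ledge','stop_track']:
        for m in mark_of(p,q)[:4]: print('mark',q,round(m['score'],2),np.round(m['centre'],1))
E
```

```text
h.py
pics
{'time': np.float64(0.0), 'joint_positions': array([62.872, 40.512, -1.582, 85.082,  1.26 , 54.485, -4.325]), 'dq': array([-0.147,  0.013,  0.05 ,  0.092,  0.071, -0.061,  0.061]), 'tau': array([ 1.0000e-03, -8.8320e+01,  1.2350e+00, -2.3616e+01,  1.7000e-02,
        7.0000e-03,  0.0000e+00]), 'tool_pos': array([ 0.241, -0.522,  0.192]), 'eef_rot': array([-1.79938e+02,  2.00000e-03,  2.47400e+01]), 'wrist_force': array([-0.007, -0.818,  0.262]), 'wrist_torque': array([ 0.022, -0.022, -0.044]), 'finger_gap': np.float64(1.0)}
scene [0.87295072 0.41846573 0.95537697] [-0.28513341 -0.47201327 -0.83420765] [434.78083011   0.         276.45402792]
carrier 0.81 [270.3, 331.0, 61.8, 35.2]
carrier 0.79 [329.7, 289.6, 54.2, 45.2]
carrier 0.63 [382.8, 240.3, 72.7, 59.6]
stage 0.9 [292.0, 102.8, 87.6, 63.8]
stage 0.88 [218.3, 144.5, 83.3, 69.2]
stage 0.87 [130.3, 96.3, 75.8, 63.0]
bottle 0.59 [221.0, 254.8, 28.5, 41.1]
slide_box 0.7 [162.3, 185.5, 57.1, 70.2]
screwdriver 0.76 [335.1, 201.0, 43.0, 33.8]
screwdriver 0.26 [215.9, 143.9, 86.6, 73.4]
mark carrier 0.87 [299.2 351.6]
mark car
[... 538 characters left out ...]
2]
carrier 0.69 [141.7, 265.1, 64.0, 43.3]
stage 0.87 [273.6, 273.7, 98.5, 61.1]
stage 0.74 [272.9, 177.4, 91.9, 52.3]
stage 0.58 [390.5, 140.5, 85.6, 46.4]
bottle 0.68 [234.5, 123.4, 23.6, 31.6]
bottle 0.15 [149.8, 196.4, 43.9, 35.0]
slide_box 0.7 [295.8, 119.7, 65.4, 37.7]
screwdriver 0.85 [234.8, 249.7, 19.6, 54.7]
mark carrier 0.87 [174.8 282.5]
mark carrier 0.69 [172.7 212.8]
mark carrier 0.61 [177.6 158.4]
mark stage 0.91 [323.4 299.8]
mark stage 0.84 [316.7 203.8]
mark stage 0.57 [434.4 160.7]
mark ledge 0.93 [330.1 317.2]
mark ledge 0.87 [427.1 180.2]
mark ledge 0.57 [319.3 218.2]
mark stop_track 0.96 [458.2 162.6]
mark stop_track 0.78 [345.1 199.6]
mark stop_track 0.78 [349.7 298. ]
```

```bash
python3 -c "
import cv2
for n,(r0,r1,c0,c1) in dict(scene=(80,380,100,500),top=(100,350,130,500)).items():
    a=cv2.imread(f'pics/{n}0.png'); cv2.imwrite(f'pics/{n}0z.png',cv2.resize(a[r0:r1,c0:c1],None,fx=2,fy=2,interpolation=2))
"
```

```text
(no output)
```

View pics/scene0z.png

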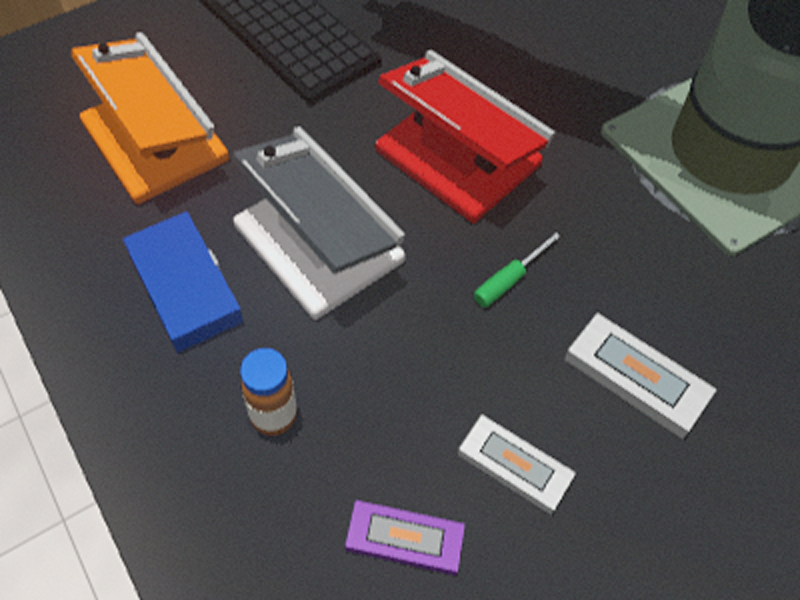

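View pics/top0z.png

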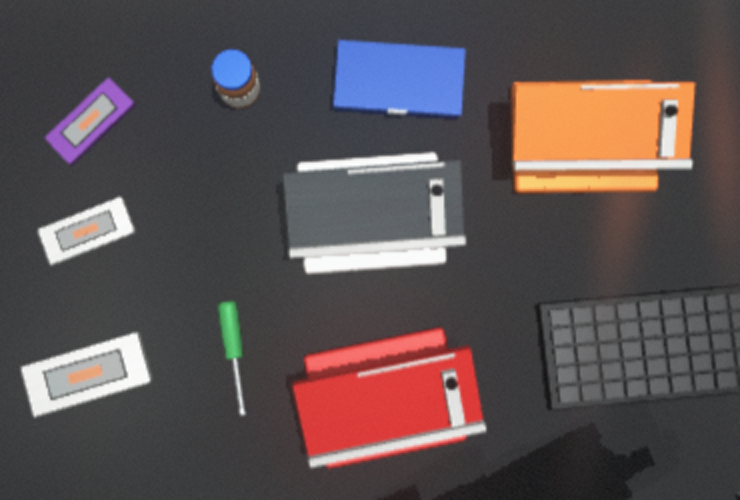

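The white small plate (top ≈173,213; scene ≈355,312) is the carrier and the grey stage (top ≈317,204; scene ≈258,179) is the target. The stop stands at the stage's right end in the top view (≈348,204). Next I fit their poses from both views.

```bash
cat > m.py <<'E'
from h import *
from scipy.optimize import least_squares
def near(L,c,key):
    return min(L,key=lambda m:np.linalg.norm(key(m)-np.array(c)))
T=get_image('top');S=get_image('scene')
def carrier():
    qs=[]
    for p,c in((T,(173,213)),(S,(355,312))):
        m=near(masks_of(p,'carrier'),c,lambda m:np.array(m['extent'][:2])+np.array(m['extent'][2:])/2)
        k=near(mark_of(p,'carrier'),c,lambda m:np.array(m['centre']));qs.append((p,m['mask'],k['centre']))
    print('tri origin',tri([ray(p,k) for p,_,k in qs]))
    def poly(v):
        x,y,z,a=v;R=np.array([[np.cos(a),-np.sin(a)],[np.sin(a),np.cos(a)]])
        return np.array([[*(R@np.array([sx*.025,sy*.06])+[x,y]),z+h] for h in(0,.018) for sx,sy in((-1,-1),(1,-1),(1,1),(-1,1))])
    def feat(pts):
        h=cv2.convexHull(pts.astype(np.float32)).reshape(-1,2)
        return h
    # support function of hull in 24 directions
    D=np.array([[np.cos(t),np.sin(t)] for t in np.arange(0,2*np.pi,np.pi/18)])
    def res(v):
        r=[]
        for p,m,_ in qs:
            ys,xs=np.nonzero(m);P=np.stack([xs,ys],1)
            s0=np.max(P@D.T,0)+.0; s=np.max(proj(p,poly(v))@D.T,0); r.append(s-s0)
        return np.concatenate(r)
    best=None
    x0=atz(T,qs[0][2],0)
    for a in np.radians([0,30,60,90,120,150]):
        s=least_squares(res,[x0[0],x0[1],0,a],loss='soft_l1')
        if best is None or s.cost<best.cost:best=s
    print('carrier',best.x[:3],np.degrees(best.x[3]),best.cost,np.abs(res(best.x)).mean())
    return best.x,qs
E
python3 - <<'E'
from m import *
v,qs=carrier()
for q,cs in (('stage',((317,204),(258,179))),('ledge',((319,218),(270,173))),('stop_track',((345,200),(242,159)))):
    ks=[near(mark_of(p,q),c,lambda m:np.array(m['centre']))['centre'] for p,c in zip((T,S),cs)]
    print(q,np.round(ks,1).tolist(),tri([ray(p,k) for p,k in zip((T,S),ks)]))
print(T['rvec'],atz(T,(280,210),0),atz(T,(280,110),0))
t=T['pixels'][165:245,260:375];s=S['pixels'][135:225,210:310]
cv2.imwrite('pics/ts.png',cv2.resize(t,None,fx=6.5,fy=6.5,interpolation=cv2.INTER_CUBIC));cv2.imwrite('pics/ss.png',cv2.resize(s,None,fx=6.5,fy=6.5,interpolation=cv2.INTER_CUBIC))
E
```

```text
tri origin (array([0.54918041, 0.20525824, 0.0041863 ]), [np.float64(0.004036084559089609), np.float64(0.00403608455908973)])
carrier [ 0.54415962  0.20727793 -0.00747409] 23.60282369654376 31.552988085665305 0.9534870941877648
stage [[320.0, 199.6], [256.8, 176.9]] (array([ 0.58221889, -0.18132712,  0.10243814]), [np.float64(0.004632453002079807), np.float64(0.004632453002079849)])
ledge [[317.2, 218.9], [269.3, 174.0]] (array([ 0.54001358, -0.17978085,  0.08625377]), [np.float64(0.0018083114711372132), np.float64(0.0018083114711371633)])
stop_track [[346.3, 200.1], [239.4, 160.0]] (array([ 0.58754426, -0.25043574,  0.10001083]), [np.float64(0.000974781174778739), np.float64(0.0009747811747787255)])
[ 2.18896969 -2.13130671  0.07636668] [ 0.5655923  -0.08136682  0.        ] [ 0.84365419 -0.07348987  0.        ]
```

View pics/ts.png

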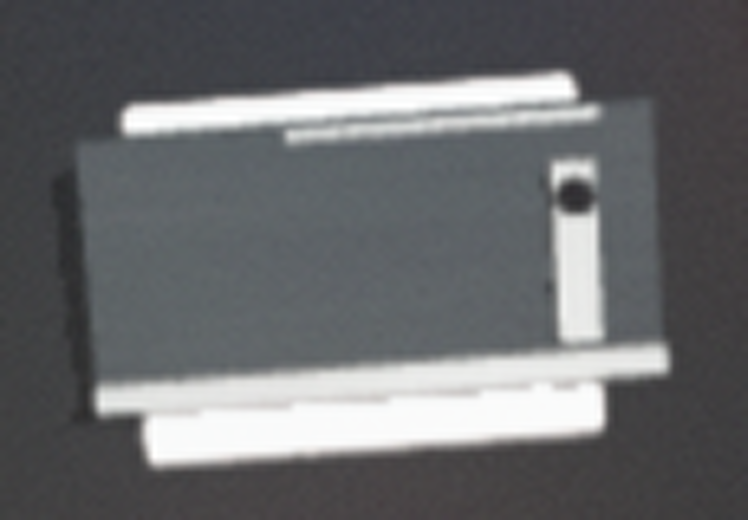

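View pics/ss.png

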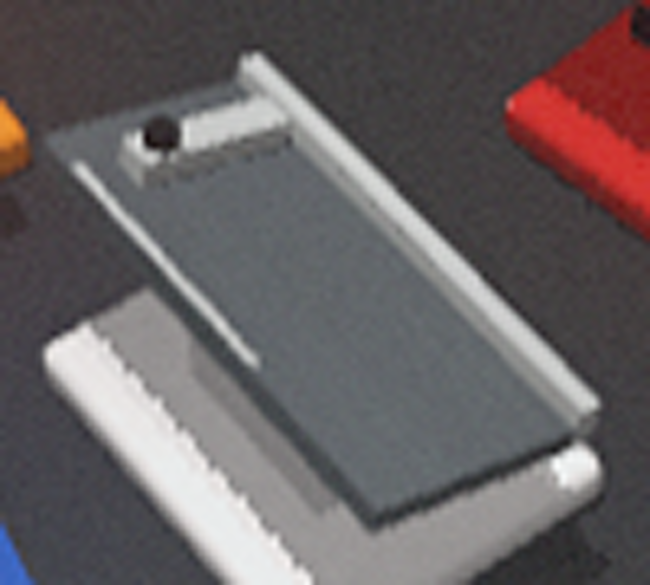

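```bash
cat > fit.py <<'E'
from m import *
from scipy.spatial.transform import Rotation as Rn
A=Rn.from_euler('y',-18,degrees=True).as_matrix()
def st2w(v,P):
    return (Rn.from_euler('z',v[3]).as_matrix()@A@np.array(P).T).T+v[:3]
c=lambda U,o:(np.array(U,float)+.5)/6.5-.5+o
top=[((78,142),(50,110,0)),((655,98),(50,-110,0)),((95,385),(-45,110,10)),((98,415),(-55,110,10)),((668,345),(-45,-110,10)),((668,374),(-55,-110,10))]
tops=[((550,160),(30,0,12)),((597,158),(30,-16,12)),((558,343),(-40,0,12)),((604,340),(-40,-16,12))]
sc=[((48,140),(50,-110,0)),((372,515),(50,110,0)),((598,403),(-55,110,10)),((578,418),(-45,110,10)),((240,66),(-45,-110,10))]
scs=[((143,163),(30,0,12)),((120,150),(30,-16,12)),((293,120),(-40,0,12))]
def res(v,sp=0):
    r=[]
    for p,o,L,Ls in((T,(260,165),top,tops),(S,(210,135),sc,scs)):
        r.append(proj(p,st2w(v,[np.array(P)/1000 for _,P in L]))-np.array([c(U,o) for U,_ in L]))
        r.append(proj(p,st2w(v,[np.array(P)/1000+[0,v[4],0] for _,P in Ls]))-np.array([c(U,o) for U,_ in Ls]))
    return np.concatenate(r)
f=lambda v:res(v).ravel()
s=least_squares(f,[.582,-.181,.102,0,-.06],loss='soft_l1')
print(s.x[:3],np.degrees(s.x[3]),'stop y',s.x[4]);print(np.round(res(s.x),1).tolist())
s2=least_squares(lambda u:f([u[0],u[1],.105,u[2],u[3]]),[.582,-.181,0,-.06]);print(s2.x,np.degrees(s2.x[2]))
E
python3 - <<'E'
from fit import *
v,qs=carrier()
E
```

```text
[ 0.57920736 -0.17691627  0.10011082] 5.537801215032939 stop y -0.06927662098707098
[[0.2, -0.5], [-0.2, -0.1], [0.4, -0.1], [0.3, -0.8], [-0.1, -0.1], [0.1, -0.7], [0.6, 0.4], [-0.2, 0.2], [0.6, -0.3], [-0.1, -0.3], [-0.8, -0.1], [0.7, 0.1], [0.4, 0.8], [0.5, -0.3], [0.5, -0.3], [0.8, 0.6], [0.8, -1.3], [-0.1, 0.5]]
[ 0.57956811 -0.17569222  0.09606154 -0.06891617] 5.503921083338719
tri origin (array([0.54742879, 0.20633332, 0.0126766 ]), [np.float64(0.0032626343234187912), np.float64(0.00326263432341878)])
carrier [ 0.54411991  0.20770727 -0.007693  ] 203.34834182339142 32.38368304069613 0.9700651877277389
```

```bash
python3 - <<'E'
import cv2
t=cv2.imread('pics/top0.png')[190:240,145:205];s=cv2.imread('pics/scene0.png')[283:340,322:390]
cv2.imwrite('pics/tc.png',cv2.resize(t,None,fx=10,fy=10,interpolation=cv2.INTER_CUBIC));cv2.imwrite('pics/sc.png',cv2.resize(s,None,fx=10,fy=10,interpolation=cv2.INTER_CUBIC))
E
```

```text
(no output)
```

View pics/tc.png

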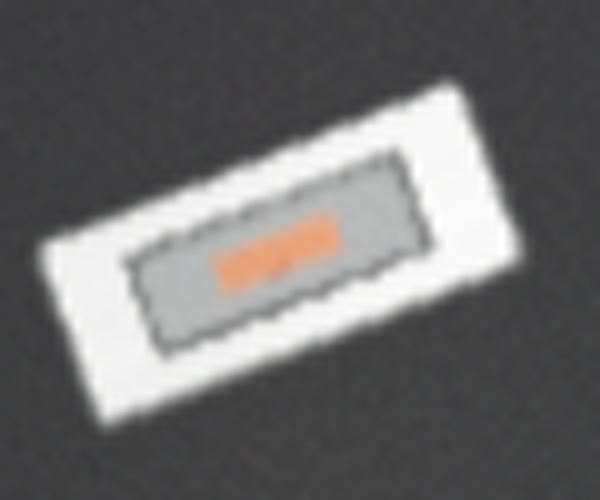

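View pics/sc.png

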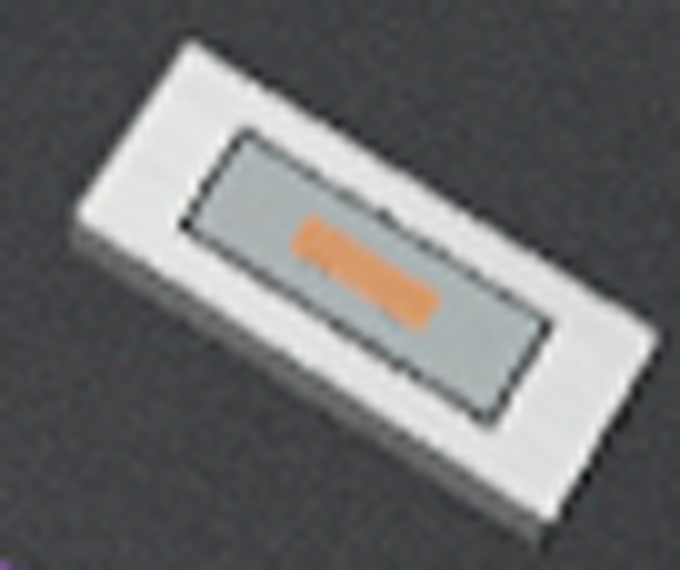

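```bash
cat > cf.py <<'E'
from m import *
from itertools import permutations
c=lambda U,o:(np.array(U,float)+.5)/10-.5+o
tc=[c(U,(145,190)) for U in((40,243),(455,80),(523,262),(103,425))]
sc=[c(U,(322,283)) for U in((190,40),(660,335),(550,522),(78,212))]
for k in range(4):
    r=[tri([ray(T,a),ray(S,b)]) for a,b in zip(tc,sc[k:]+sc[:k])]
    e=max(q[1][0] for q in r)
    if e<.01:
        X=np.array([q[0] for q in r]);print(k,e,np.round(X,4).tolist(),X.mean(0),np.linalg.norm(X-np.roll(X,1,0),axis=1))
        b=X[1]+X[2]-X[0]-X[3];print('long axis yaw',np.degrees(np.arctan2(b[1],b[0])))
    
X=np.array([atz(T,a,.018) for a in tc]);b=X[1]+X[2]-X[0]-X[3];print('top only',X.mean(0),np.degrees(np.arctan2(b[1],b[0])),np.linalg.norm(X-np.roll(X,1,0),axis=1))
X=np.array([atz(S,a,.018) for a in sc]);b=X[1]+X[2]-X[0]-X[3];print('scene only',X.mean(0),np.degrees(np.arctan2(b[1],b[0])),np.linalg.norm(X-np.roll(X,1,0),axis=1))
E
python3 cf.py
```

```text
2 0.0006555494042430288 [[0.5446, 0.2725, 0.0168], [0.5913, 0.162, 0.0181], [0.5435, 0.1413, 0.0151], [0.4966, 0.2528, 0.0153]] [0.54401162 0.20712849 0.01633259] [0.05194317 0.12001067 0.05211772 0.12092837]
long axis yaw -67.13378661203072
top only [0.54375838 0.20686014 0.018     ] -67.063339949511 [0.05233311 0.11991236 0.05288538 0.12069238]
scene only [0.54481721 0.20735225 0.018     ] 112.7317949653343 [0.05025698 0.12057755 0.05088622 0.1197906 ]
```

```bash
cat > g.py <<'E'
from h import *
import sys
def rel(tgt,yaw,s=None,pose=None):
    s=s or read_state(); p=np.array(s['tool_pos']);y=s['eef_rot'][2]
    if pose: p=np.array(pose[:3]);y=pose[3]
    a=np.radians(y);d=np.array(tgt)-p
    X=np.array([np.cos(a),np.sin(a),0]);Y=np.array([np.sin(a),-np.cos(a),0])
    dy=(yaw-y+180)%360-180
    return np.round([1000*d@X,1000*d@Y,-1000*d[2]],1),round(-np.radians(dy),3)
def st():
    s=read_state();print(round(s['time'],2),np.round(s['tool_pos'],4),np.round(s['eef_rot'],2),'F',np.round(s['wrist_force'],2),'gap',round(s['finger_gap'],4))
E
python3 -c "
from g import *
st();print(rel((.544,.207,.10),112.9)); print(rel((.43,-.15,.2),70))"
```

```text
2.0 [ 0.2406 -0.5222  0.1921] [-179.99    0.     24.74] F [-0.1  -0.87  0.19] gap 0.9992
(array([ 580.7, -535.3,   92.1]), np.float64(-1.539))
(array([ 327.8, -258.8,   -7.9]), np.float64(-0.79))
```

Emit:
servo_tool:
  motion:
    - {"translation": [47, -37, -1], "roll": -0.113, "jaw": 1}
    - {"translation": [94, -74, -2], "roll": -0.226, "jaw": 1}
    - {"translation": [141, -111, -3], "roll": -0.339, "jaw": 1}
    - {"translation": [188, -148, -4], "roll": -0.452, "jaw": 1}
    - {"translation": [235, -185, -5], "roll": -0.565, "jaw": 1}
    - {"translation": [281, -222, -6], "roll": -0.678, "jaw": 1}
    - {"translation": [328, -259, -8], "roll": -0.79, "jaw": 1}
    - {"translation": [366, -301, 5], "roll": -0.9, "jaw": 1}
    - {"translation": [405, -343, 20], "roll": -1.02, "jaw": 1}
    - {"translation": [444, -385, 35], "roll": -1.14, "jaw": 1}

```text
time: 3.25
tool_pos: [0.4833, 0.0151, 0.1568]
eef_rot: [180.0, -0.0, 90.3]
wrist_force: [1.6, -1.4, -0.9]
finger_gap: 0.999
```

```bash
python3 -c "
from g import *
st();print(rel((.544,.207,.05),112.9,pose=None))"
```

```text
3.25 [0.4833 0.0151 0.1568] [179.97  -0.    90.27] F [ 1.64 -1.38 -0.87] gap 0.999
(array([191.6,  61.6, 106.8]), np.float64(-0.395))
```

Emit:
servo_tool:
  motion:
    - {"translation": [40, 13, 20], "roll": -0.08, "jaw": 1}
    - {"translation": [80, 26, 40], "roll": -0.17, "jaw": 1}
    - {"translation": [120, 39, 60], "roll": -0.25, "jaw": 1}
    - {"translation": [160, 52, 80], "roll": -0.34, "jaw": 1}
    - {"translation": [194, 61, 112], "roll": -0.4, "jaw": 1}
    - {"translation": [194, 61, 112], "roll": -0.4, "jaw": 1}
    - {"translation": [194, 61, 112], "roll": -0.4, "jaw": 1}
    - {"translation": [194, 61, 112], "roll": -0.4, "jaw": 1}
    - {"translation": [194, 61, 112], "roll": -0.4, "jaw": 1}
    - {"translation": [194, 61, 112], "roll": -0.4, "jaw": 1}

```text
time: 4.5
tool_pos: [0.5438, 0.2071, 0.0455]
eef_rot: [180.0, -0.0, 112.9]
wrist_force: [0.7, 0.5, -0.0]
finger_gap: 1.002
```

```bash
python3 -c "
from g import *
st();print(rel((.544,.207,.005),112.9))
p=get_image('scene');cv2.imwrite('pics/s2.png',cv2.resize(p['pixels'][220:380,260:460],None,fx=3.5,fy=3.5))"
```

```text
4.5 [0.5438 0.2071 0.0455] [179.97  -0.   112.95] F [ 0.65  0.46 -0.02] gap 1.0023
(array([-0.2,  0.2, 40.5]), np.float64(0.001))
```

View pics/s2.png

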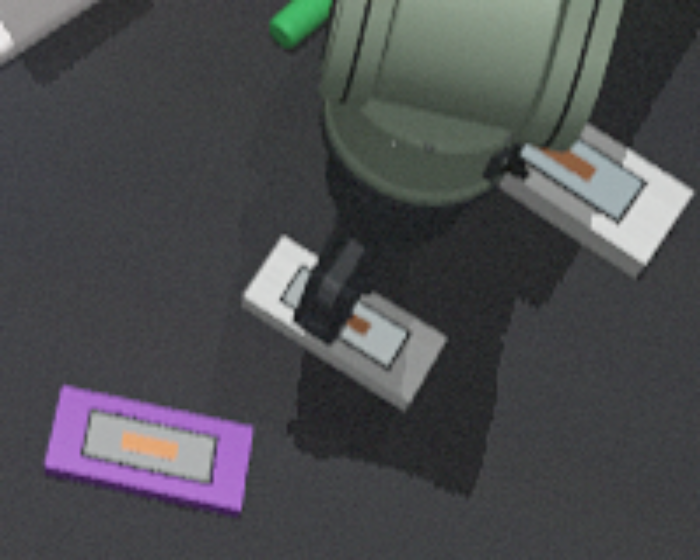

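Emit:
servo_tool:
  motion:
    - {"translation": [0, 0, 15], "roll": 0, "jaw": 1}
    - {"translation": [0, 0, 30], "roll": 0, "jaw": 1}
    - {"translation": [0, 0, 40.5], "roll": 0, "jaw": 1}
    - {"translation": [0, 0, 40.5], "roll": 0, "jaw": 1}
    - {"translation": [0, 0, 40.5], "roll": 0, "jaw": 0.8}
    - {"translation": [0, 0, 40.5], "roll": 0, "jaw": 0.65}
    - {"translation": [0, 0, 40.5], "roll": 0, "jaw": 0.55}
    - {"translation": [0, 0, 40.5], "roll": 0, "jaw": 0.4}
    - {"translation": [0, 0, 40.5], "roll": 0, "jaw": 0.3}
    - {"translation": [0, 0, 40.5], "roll": 0, "jaw": 0.3}

```text
time: 5.8
tool_pos: [0.5436, 0.2074, 0.0046]
eef_rot: [180.0, -0.0, 113.0]
wrist_force: [1.0, -0.2, 0.7]
finger_gap: 0.304
```

```bash
python3 -c "
from g import *
st()"
```

```text
5.8 [0.5436 0.2074 0.0046] [ 1.8000e+02 -1.0000e-02  1.1297e+02] F [ 1.04 -0.16  0.74] gap 0.3042
```

```bash
python3 -c "
from g import *
p=get_image('scene');cv2.imwrite('pics/s3.png',cv2.resize(p['pixels'][270:350,310:400],None,fx=7,fy=7,interpolation=2))"
```

```text
(no output)
```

View pics/s3.png

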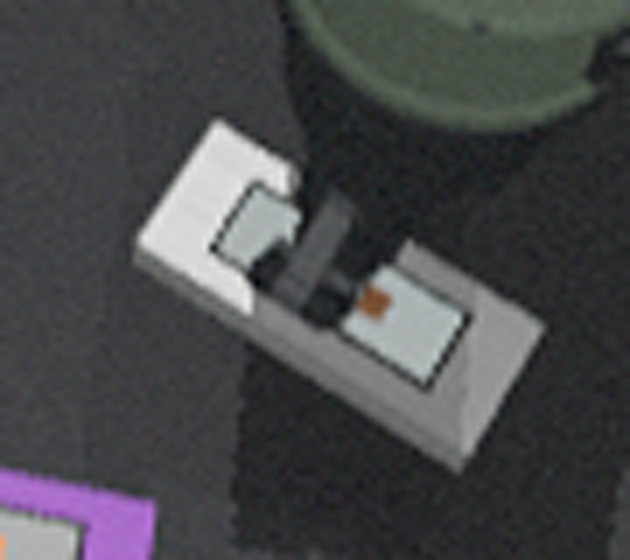

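Emit:
servo_tool:
  motion:
    - {"translation": [0, 0, -8], "roll": 0, "jaw": 0.3}
    - {"translation": [0, 0, -8], "roll": 0, "jaw": 0.5}
    - {"translation": [0, 0, -8], "roll": 0, "jaw": 0.8}
    - {"translation": [0, 0, -8], "roll": 0, "jaw": 1}
    - {"translation": [0, 0, -8], "roll": 0, "jaw": 1}
    - {"translation": [0, 0, -4], "roll": 0, "jaw": 1}
    - {"translation": [0, 0, 0], "roll": 0, "jaw": 1}
    - {"translation": [0, 0, 4], "roll": 0, "jaw": 1}
    - {"translation": [0, 0, 6], "roll": 0, "jaw": 1}
    - {"translation": [0, 0, 6], "roll": 0, "jaw": 1}

```text
time: 7.1
tool_pos: [0.5435, 0.2073, -0.0015]
eef_rot: [-180.0, -0.0, 113.0]
wrist_force: [-0.2, 0.3, -0.5]
finger_gap: 1.0
```

Emit:
servo_tool:
  motion:
    - {"translation": [0, 0, 0.5], "roll": 0, "jaw": 1}
    - {"translation": [0, 0, 1], "roll": 0, "jaw": 1}
    - {"translation": [0, 0, 1.5], "roll": 0, "jaw": 1}
    - {"translation": [0, 0, 2], "roll": 0, "jaw": 1}
    - {"translation": [0, 0, 2.5], "roll": 0, "jaw": 1}
    - {"translation": [0, 0, 3], "roll": 0, "jaw": 1}
    - {"translation": [0, 0, 3], "roll": 0, "jaw": 1}
    - {"translation": [0, 0, 3], "roll": 0, "jaw": 1}
    - {"translation": [0, 0, 3], "roll": 0, "jaw": 1}
    - {"translation": [0, 0, 3], "roll": 0, "jaw": 1}

```text
time: 8.35
tool_pos: [0.5436, 0.2073, -0.0044]
eef_rot: [180.0, -0.0, 113.0]
wrist_force: [0.3, -0.3, 0.4]
finger_gap: 1.006
```

```bash
python3 -c "
from g import *
st()
p=get_image('scene');cv2.imwrite('pics/s4.png',cv2.resize(p['pixels'][270:350,310:400],None,fx=7,fy=7,interpolation=2))
p=get_image('top');cv2.imwrite('pics/t4.png',cv2.resize(p['pixels'][180:260,130:220],None,fx=7,fy=7,interpolation=2))"
```

```text
8.35 [ 0.5436  0.2073 -0.0044] [ 1.8000e+02 -1.0000e-02  1.1297e+02] F [ 0.31 -0.32  0.44] gap 1.0064
```

View pics/s4.png

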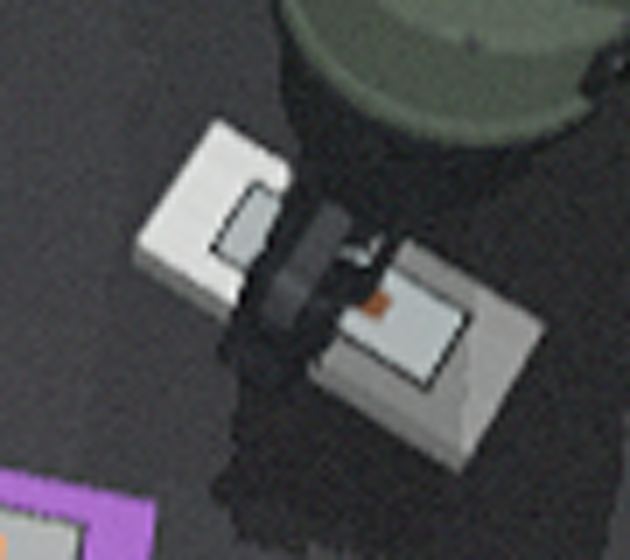

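View pics/t4.png

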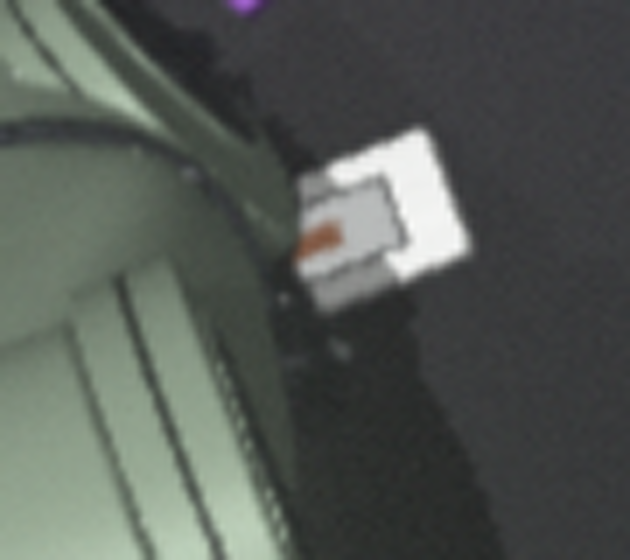

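Emit:
servo_tool:
  motion:
    - {"translation": [0, 0, 0], "roll": 0, "jaw": 0.9}
    - {"translation": [0, 0, 0], "roll": 0, "jaw": 0.8}
    - {"translation": [0, 0, 0], "roll": 0, "jaw": 0.7}
    - {"translation": [0, 0, 0], "roll": 0, "jaw": 0.65}
    - {"translation": [0, 0, 0], "roll": 0, "jaw": 0.6}
    - {"translation": [0, 0, 0], "roll": 0, "jaw": 0.55}
    - {"translation": [0, 0, 0], "roll": 0, "jaw": 0.5}
    - {"translation": [0, 0, 0], "roll": 0, "jaw": 0.5}
    - {"translation": [0, 0, 0], "roll": 0, "jaw": 0.5}
    - {"translation": [0, 0, 0], "roll": 0, "jaw": 0.5}

```text
time: 9.7
tool_pos: [0.5436, 0.2074, -0.0044]
eef_rot: [180.0, -0.0, 113.0]
wrist_force: [-0.7, -1.1, -0.4]
finger_gap: 0.497
```

```bash
python3 -c "
from g import *
st()"
```

```text
9.7 [ 0.5436  0.2074 -0.0044] [ 1.8000e+02 -1.0000e-02  1.1298e+02] F [-0.72 -1.06 -0.36] gap 0.4974
```

```bash
python3 -c "
from g import *
p=get_image('scene');cv2.imwrite('pics/s5.png',cv2.resize(p['pixels'][270:350,310:400],None,fx=7,fy=7,interpolation=2))"
```

```text
(no output)
```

View pics/s5.png

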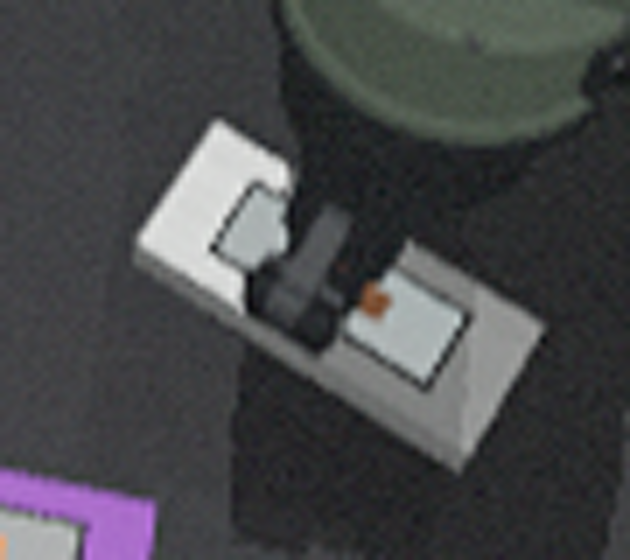

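Emit:
servo_tool:
  motion:
    - {"translation": [0, 0, 0], "roll": 0, "jaw": 0.45}
    - {"translation": [0, 0, 0], "roll": 0, "jaw": 0.4}
    - {"translation": [0, 0, 0], "roll": 0, "jaw": 0.4}
    - {"translation": [0, 0, 0], "roll": 0, "jaw": 0.4}
    - {"translation": [0, 0, 0], "roll": 0, "jaw": 0.4}
    - {"translation": [0, 0, 0], "roll": 0, "jaw": 0.7}
    - {"translation": [0, 0, 0], "roll": 0, "jaw": 1}
    - {"translation": [0, 0, 0], "roll": 0, "jaw": 1}
    - {"translation": [0, 0, 0], "roll": 0, "jaw": 1}
    - {"translation": [0, 0, 0], "roll": 0, "jaw": 1}

```text
time: 11.0
tool_pos: [0.5436, 0.2074, -0.0044]
eef_rot: [-180.0, -0.0, 113.0]
wrist_force: [-0.0, -0.1, 0.9]
finger_gap: 1.004
```

Emit:
servo_tool:
  motion:
    - {"translation": [0, 0, 1], "roll": 0, "jaw": 1}
    - {"translation": [0, 0, 2], "roll": 0, "jaw": 1}
    - {"translation": [0, 0, 3], "roll": 0, "jaw": 1}
    - {"translation": [0, 0, 4], "roll": 0, "jaw": 1}
    - {"translation": [0, 0, 5], "roll": 0, "jaw": 1}
    - {"translation": [0, 0, 5], "roll": 0, "jaw": 0.7}
    - {"translation": [0, 0, 5], "roll": 0, "jaw": 0.4}
    - {"translation": [0, 0, 5], "roll": 0, "jaw": 0.3}
    - {"translation": [0, 0, 5], "roll": 0, "jaw": 0.3}
    - {"translation": [0, 0, 5], "roll": 0, "jaw": 0.3}

```text
time: 12.25
tool_pos: [0.5436, 0.2074, -0.0094]
eef_rot: [180.0, -0.0, 113.0]
wrist_force: [-0.6, -0.3, -0.9]
finger_gap: 0.302
```

```bash
python3 -c "
from g import *
st()
p=get_image('scene');cv2.imwrite('pics/s6.png',cv2.resize(p['pixels'][270:350,310:400],None,fx=7,fy=7,interpolation=2))"
```

```text
12.25 [ 0.5436  0.2074 -0.0094] [ 1.8000e+02 -1.0000e-02  1.1298e+02] F [-0.59 -0.31 -0.91] gap 0.3023
```

View pics/s6.png

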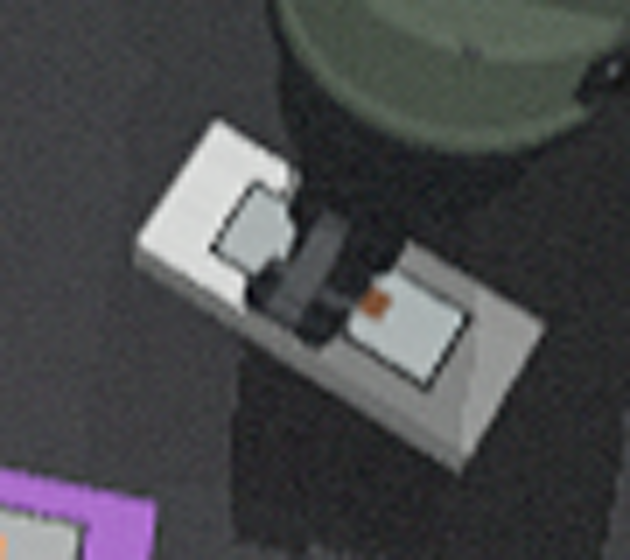

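```bash
python3 -c "
from g import *
p=get_image('scene')
d=np.array([.921,.389]);e=np.array([-.389,.921])
for g in (.020,.027):
  for z in (0,.01,.018,.022,.028,.034,.04):
    P=[[*(np.array([.5436,.2074])+g*d+s*e),z] for s in(-.011,.011)]
    print(g,z,np.round((proj(p,P)-[310,270])*7).tolist())
"
```

```text
0.02 0 [[271.0, 327.0], [331.0, 366.0]]
0.02 0.01 [[275.0, 316.0], [335.0, 355.0]]
0.02 0.018 [[278.0, 307.0], [339.0, 347.0]]
0.02 0.022 [[279.0, 303.0], [340.0, 342.0]]
0.02 0.028 [[282.0, 296.0], [343.0, 336.0]]
0.02 0.034 [[284.0, 289.0], [346.0, 329.0]]
0.02 0.04 [[287.0, 282.0], [349.0, 322.0]]
0.027 0 [[260.0, 344.0], [320.0, 383.0]]
0.027 0.01 [[264.0, 334.0], [324.0, 373.0]]
0.027 0.018 [[267.0, 325.0], [327.0, 364.0]]
0.027 0.022 [[268.0, 320.0], [329.0, 360.0]]
0.027 0.028 [[271.0, 314.0], [332.0, 353.0]]
0.027 0.034 [[273.0, 307.0], [335.0, 347.0]]
0.027 0.04 [[275.0, 300.0], [337.0, 340.0]]
```

Emit:
servo_tool:
  motion:
    - {"translation": [0, 0, -4], "roll": 0, "jaw": 0.7}
    - {"translation": [0, 0, -4], "roll": 0, "jaw": 1}
    - {"translation": [0, 0, -4], "roll": 0, "jaw": 1}
    - {"translation": [0, 0, 0], "roll": 0, "jaw": 1}
    - {"translation": [0, 0, 2], "roll": 0, "jaw": 1}
    - {"translation": [0, 0, 4], "roll": 0, "jaw": 1}
    - {"translation": [0, 0, 5], "roll": 0, "jaw": 1}
    - {"translation": [0, 0, 6], "roll": 0, "jaw": 1}
    - {"translation": [0, 0, 7], "roll": 0, "jaw": 1}
    - {"translation": [0, 0, 7], "roll": 0, "jaw": 1}

```text
time: 13.6
tool_pos: [0.5435, 0.2073, -0.0164]
eef_rot: [-180.0, -0.0, 113.0]
wrist_force: [0.7, -0.6, -0.3]
finger_gap: 0.998
```

```bash
python3 -c "
from g import *
st()
p=get_image('scene');cv2.imwrite('pics/s7.png',cv2.resize(p['pixels'][220:380,260:460],None,fx=3.9,fy=3.9,interpolation=2))"
```

```text
13.6 [ 0.5435  0.2073 -0.0164] [-1.7999e+02 -1.0000e-02  1.1297e+02] F [ 0.69 -0.58 -0.33] gap 0.9984
```

View pics/s7.png

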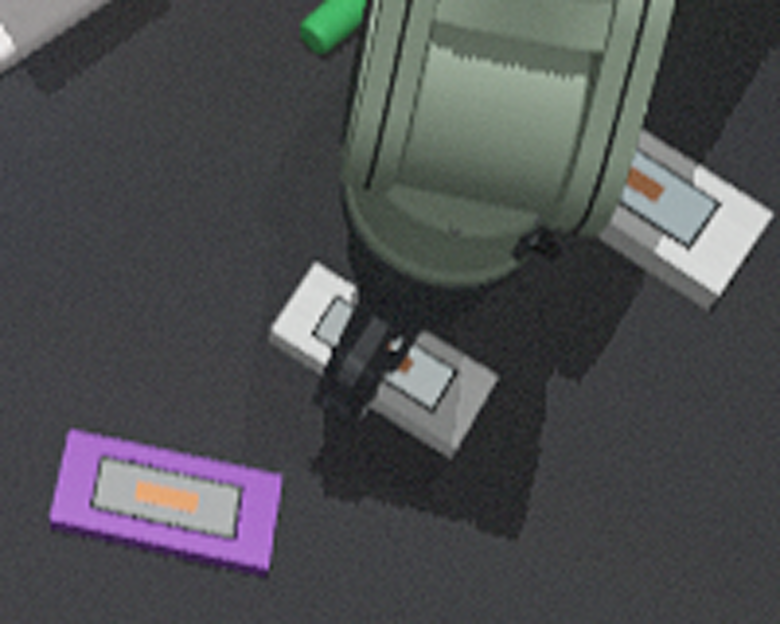

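Emit:
servo_tool:
  motion:
    - {"translation": [0, 0, 1], "roll": 0, "jaw": 1}
    - {"translation": [0, 0, 2], "roll": 0, "jaw": 1}
    - {"translation": [0, 0, 3], "roll": 0, "jaw": 1}
    - {"translation": [0, 0, 4], "roll": 0, "jaw": 1}
    - {"translation": [0, 0, 5], "roll": 0, "jaw": 1}
    - {"translation": [0, 0, 5], "roll": 0, "jaw": 0.7}
    - {"translation": [0, 0, 5], "roll": 0, "jaw": 0.6}
    - {"translation": [0, 0, 5], "roll": 0, "jaw": 0.45}
    - {"translation": [0, 0, 5], "roll": 0, "jaw": 0.45}
    - {"translation": [0, 0, 5], "roll": 0, "jaw": 0.45}

```text
time: 14.9
tool_pos: [0.5436, 0.2074, -0.0214]
eef_rot: [180.0, -0.0, 113.0]
wrist_force: [-0.4, -0.1, -0.4]
finger_gap: 0.449
```

```bash
python3 -c "
from g import *
st()"
```

```text
14.9 [ 0.5436  0.2074 -0.0214] [ 1.8000e+02 -1.0000e-02  1.1298e+02] F [-0.45 -0.05 -0.44] gap 0.4495
```

Emit:
servo_tool:
  motion:
    - {"translation": [0, 0, 1], "roll": 0, "jaw": 0.45}
    - {"translation": [0, 0, 2], "roll": 0, "jaw": 0.45}
    - {"translation": [0, 0, 3], "roll": 0, "jaw": 0.45}
    - {"translation": [0, 0, 4], "roll": 0, "jaw": 0.45}
    - {"translation": [0, 0, 5], "roll": 0, "jaw": 0.45}
    - {"translation": [0, 0, 5], "roll": 0, "jaw": 0.45}
    - {"translation": [0, 0, 5], "roll": 0, "jaw": 0.45}
    - {"translation": [0, 0, 5], "roll": 0, "jaw": 0.45}
    - {"translation": [0, 0, 5], "roll": 0, "jaw": 0.45}
    - {"translation": [0, 0, 5], "roll": 0, "jaw": 0.45}

```text
time: 16.15
tool_pos: [0.5439, 0.2075, -0.0229]
eef_rot: [179.9, 0.0, 113.0]
wrist_force: [-19.5, -8.4, 77.7]
finger_gap: 0.454
```

```bash
python3 -c "
from g import *
st()
p=get_image('scene');cv2.imwrite('pics/s8.png',cv2.resize(p['pixels'][270:350,310:400],None,fx=7,fy=7,interpolation=2))"
```

```text
16.15 [ 0.5439  0.2075 -0.0229] [1.7990e+02 5.0000e-02 1.1296e+02] F [-19.47  -8.41  77.75] gap 0.4543
```

View pics/s8.png

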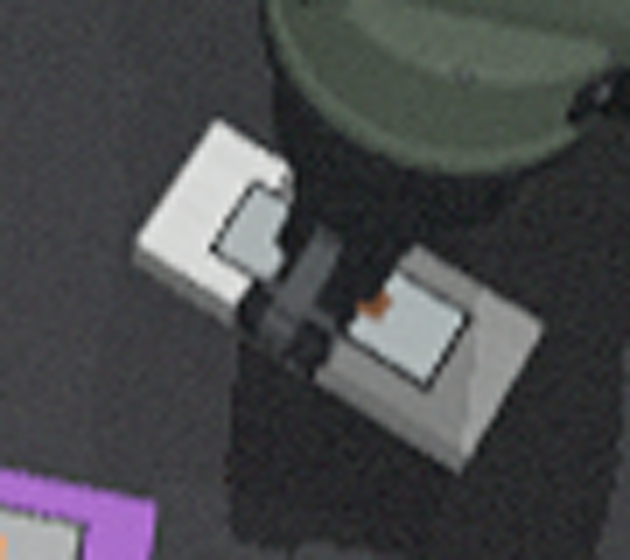

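Emit:
servo_tool:
  motion:
    - {"translation": [0, 0, -4], "roll": 0, "jaw": 0.45}
    - {"translation": [0, 0, -8], "roll": 0, "jaw": 0.7}
    - {"translation": [0, 0, -8], "roll": 0, "jaw": 1}
    - {"translation": [0, 0, -6], "roll": 0, "jaw": 1}
    - {"translation": [0, 0, -2], "roll": 0, "jaw": 1}
    - {"translation": [0, 0, 2], "roll": 0, "jaw": 1}
    - {"translation": [0, 0, 5], "roll": 0, "jaw": 1}
    - {"translation": [0, 0, 8], "roll": 0, "jaw": 1}
    - {"translation": [0, 0, 8], "roll": 0, "jaw": 1}
    - {"translation": [0, 0, 8], "roll": 0, "jaw": 1}

```text
time: 17.45
tool_pos: [0.5436, 0.2074, -0.0343]
eef_rot: [180.0, -0.0, 113.0]
wrist_force: [-0.5, -0.8, -0.7]
finger_gap: 1.001
```

Emit:
servo_tool:
  motion:
    - {"translation": [0, 0, 0], "roll": 0, "jaw": 0.8}
    - {"translation": [0, 0, 0], "roll": 0, "jaw": 0.7}
    - {"translation": [0, 0, 0], "roll": 0, "jaw": 0.65}
    - {"translation": [0, 0, 0], "roll": 0, "jaw": 0.6}
    - {"translation": [0, 0, 0], "roll": 0, "jaw": 0.55}
    - {"translation": [0, 0, 0], "roll": 0, "jaw": 0.5}
    - {"translation": [0, 0, 0], "roll": 0, "jaw": 0.4}
    - {"translation": [0, 0, 0], "roll": 0, "jaw": 0.4}
    - {"translation": [0, 0, 0], "roll": 0, "jaw": 0.4}
    - {"translation": [0, 0, 0], "roll": 0, "jaw": 0.4}

```text
time: 18.7
tool_pos: [0.5437, 0.2074, -0.034]
eef_rot: [180.0, -0.0, 113.0]
wrist_force: [-1.3, -0.8, 8.0]
finger_gap: 0.564
```

```bash
python3 -c "
from g import *
st()
p=get_image('scene');cv2.imwrite('pics/s9.png',cv2.resize(p['pixels'][270:350,310:400],None,fx=7,fy=7,interpolation=2))"
```

```text
18.7 [ 0.5437  0.2074 -0.034 ] [179.98  -0.   112.97] F [-1.3  -0.81  8.01] gap 0.5643
```

View pics/s9.png

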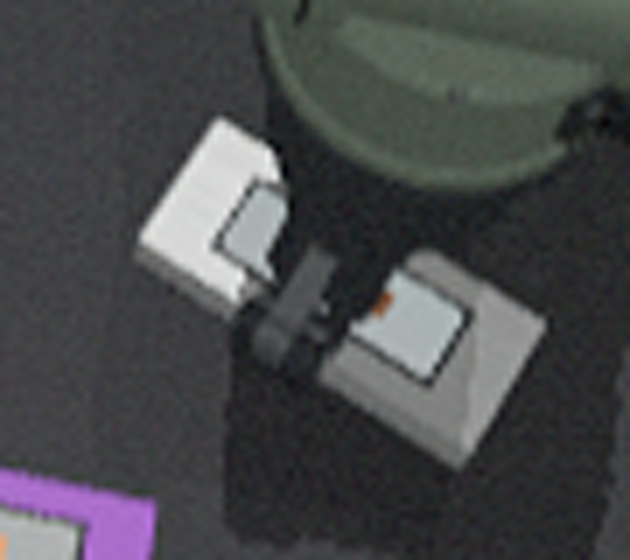

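```bash
python3 -c "
from g import *
P=[.5436,.2074,-.0344,112.97]
for t,y in (((.5436,.2074,.12),112.97),((.553,.1,.15),108),((.5633,-.1791,.15),95.5),((.5633,-.1791,.095),95.5)): print(rel(t,y,pose=P))"
```

```text
(array([   0. ,    0. , -154.4]), np.float64(-0.0))
(array([-102.6,  -33.3, -184.4]), np.float64(0.087))
(array([-363.5, -132.7, -184.4]), np.float64(0.305))
(array([-363.5, -132.7, -129.4]), np.float64(0.305))
```

Lift first slowly, then travel.

Emit:
servo_tool:
  motion:
    - {"translation": [0, 0, -4], "roll": 0, "jaw": 0.4}
    - {"translation": [0, 0, -20], "roll": 0, "jaw": 0.4}
    - {"translation": [0, 0, -55], "roll": 0, "jaw": 0.4}
    - {"translation": [0, 0, -95], "roll": 0, "jaw": 0.4}
    - {"translation": [0, 0, -135], "roll": 0, "jaw": 0.4}
    - {"translation": [-25, -9, -165], "roll": 0.02, "jaw": 0.4}
    - {"translation": [-60, -22, -184], "roll": 0.05, "jaw": 0.4}
    - {"translation": [-100, -36, -184], "roll": 0.08, "jaw": 0.4}
    - {"translation": [-140, -51, -184], "roll": 0.12, "jaw": 0.4}
    - {"translation": [-180, -66, -184], "roll": 0.15, "jaw": 0.4}

```text
time: 20.0
tool_pos: [0.5529, 0.0145, 0.1506]
eef_rot: [180.0, 0.0, 104.3]
wrist_force: [0.6, 1.0, -2.9]
finger_gap: 0.561
```

```bash
python3 -c "
from g import *
st()
P=[.5436,.2074,-.0344,112.97]
# commanded pose now
a=np.radians(P[3]);X=np.array([np.cos(a),np.sin(a)]);Y=np.array([np.sin(a),-np.cos(a)])
c=np.array(P[:2])+X*-.180+Y*-.066;C=[*c,P[2]+.184,P[3]-np.degrees(.15)];print(C)
for z in (.15,.095,.085): print(rel((.5633,-.1791,z),95.5,pose=C))"
```

```text
20.0 [0.5529 0.0145 0.1506] [179.96   0.   104.32] F [ 0.61  0.95 -2.87] gap 0.5615
[np.float64(0.5530780232547923), np.float64(0.015915882968895772), 0.1496, np.float64(104.37563307303765)]
(array([-191.4,  -38.5,   -0.4]), np.float64(0.155))
(array([-191.4,  -38.5,   54.6]), np.float64(0.155))
(array([-191.4,  -38.5,   64.6]), np.float64(0.155))
```

Emit:
servo_tool:
  motion:
    - {"translation": [-40, -8, 0], "roll": 0.03, "jaw": 0.4}
    - {"translation": [-80, -16, 0], "roll": 0.07, "jaw": 0.4}
    - {"translation": [-120, -24, 0], "roll": 0.1, "jaw": 0.4}
    - {"translation": [-160, -32, 0], "roll": 0.13, "jaw": 0.4}
    - {"translation": [-182, -37, 15], "roll": 0.15, "jaw": 0.4}
    - {"translation": [-191.4, -38.5, 35], "roll": 0.155, "jaw": 0.4}
    - {"translation": [-191.4, -38.5, 52], "roll": 0.155, "jaw": 0.4}
    - {"translation": [-191.4, -38.5, 62], "roll": 0.155, "jaw": 0.4}
    - {"translation": [-191.4, -38.5, 62], "roll": 0.155, "jaw": 0.4}
    - {"translation": [-191.4, -38.5, 62], "roll": 0.155, "jaw": 0.4}

```text
time: 21.25
tool_pos: [0.5636, -0.1787, 0.088]
eef_rot: [180.0, -0.0, 95.5]
wrist_force: [0.3, 0.0, -2.9]
finger_gap: 0.561
```

```bash
python3 -c "
from g import *
st()
p=get_image('scene');cv2.imwrite('pics/s10.png',cv2.resize(p['pixels'][120:230,195:315],None,fx=6,fy=5.4,interpolation=2))
p=get_image('top');cv2.imwrite('pics/t10.png',cv2.resize(p['pixels'][150:260,250:380],None,fx=5.4,fy=5.4,interpolation=2))"
```

```text
21.25 [ 0.5636 -0.1787  0.088 ] [179.97  -0.    95.53] F [ 0.32  0.03 -2.86] gap 0.561
```

View pics/s10.png

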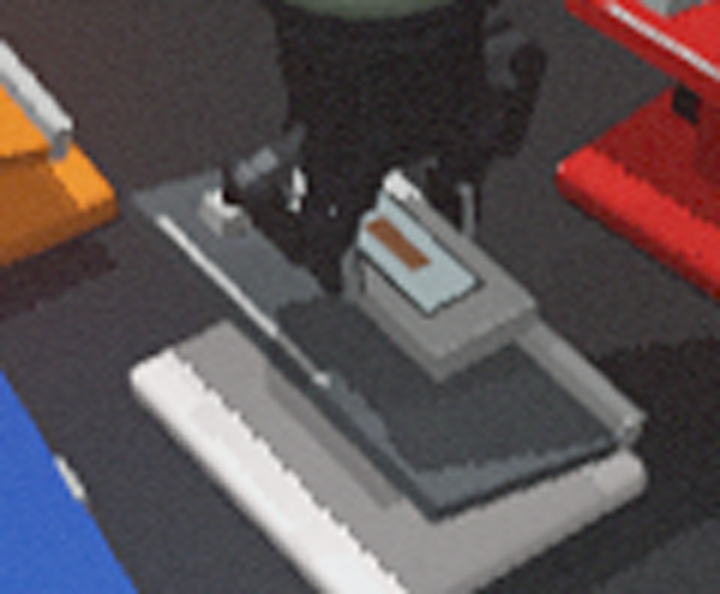

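View pics/t10.png

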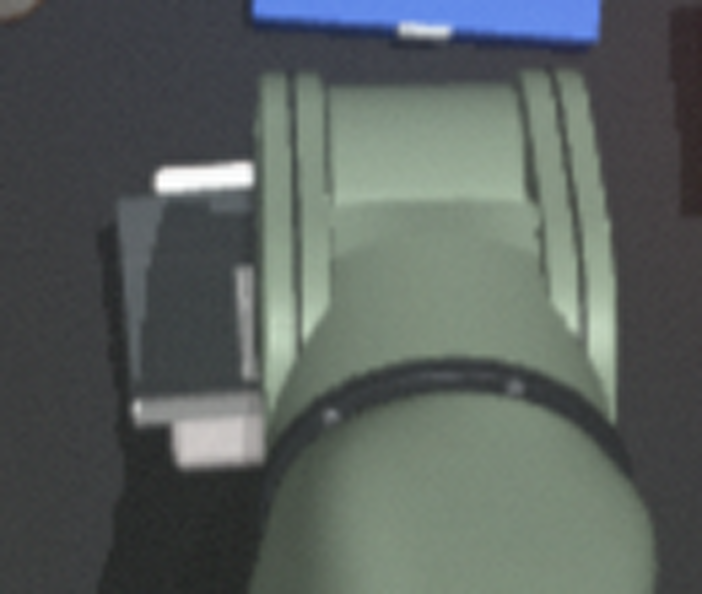

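```bash
python3 -c "
from g import *
from scipy.spatial.transform import Rotation as Rn
p=get_image('scene')
a=np.radians(5.5);R=np.array([[np.cos(a),np.sin(a)],[-np.sin(a),np.cos(a)]])
for U,V in((532,306),(437,352),(395,172)):
  w=atz(p,(195+(U+.5)/6-.5,120+(V+.5)/5.4-.5),.14);print(w,R@(w[:2]-[.5795,-.1765]),'rel tcp',R@(w[:2]-[.5636,-.1787]))
"
```

```text
[ 0.53735317 -0.12046803  0.14      ] [-0.03658237  0.05981361] rel tcp [-0.02054471  0.06047953]
[ 0.58211873 -0.11867724  0.14      ] [0.00814874 0.05730556] rel tcp [0.0241864  0.05797148]
[ 0.54422626 -0.21634316  0.14      ] [-0.03893015 -0.03627889] rel tcp [-0.02289249 -0.03561297]
```

Emit:
servo_tool:
  motion:
    - {"translation": [0, 0, 4], "roll": 0, "jaw": 0.4}
    - {"translation": [0, 0, 8], "roll": 0, "jaw": 0.4}
    - {"translation": [0, 0, 10], "roll": 0, "jaw": 0.4}
    - {"translation": [0, 0, 11], "roll": 0, "jaw": 0.4}
    - {"translation": [0, 0, 11.5], "roll": 0, "jaw": 0.4}
    - {"translation": [0, 0, 12], "roll": 0, "jaw": 0.4}
    - {"translation": [0, 0, 12.3], "roll": 0, "jaw": 0.4}
    - {"translation": [0, 0, 12.6], "roll": 0, "jaw": 0.4}
    - {"translation": [0, 0, 13], "roll": 0, "jaw": 0.4}
    - {"translation": [0, 0, 13], "roll": 0, "jaw": 0.4}

```text
time: 22.65
tool_pos: [0.5633, -0.1791, 0.0746]
eef_rot: [-180.0, -0.0, 95.5]
wrist_force: [-0.1, 0.2, -3.1]
finger_gap: 0.564
```

Emit:
servo_tool:
  motion:
    - {"translation": [0, 0, 0.2], "roll": 0, "jaw": 0.4}
    - {"translation": [0, 0, 0.4], "roll": 0, "jaw": 0.4}
    - {"translation": [0, 0, 0.6], "roll": 0, "jaw": 0.4}
    - {"translation": [0, 0, 0.8], "roll": 0, "jaw": 0.4}
    - {"translation": [0, 0, 1], "roll": 0, "jaw": 0.4}
    - {"translation": [0, 0, 1.1], "roll": 0, "jaw": 0.4}
    - {"translation": [0, 0, 1.2], "roll": 0, "jaw": 0.4}
    - {"translation": [0, 0, 1.3], "roll": 0, "jaw": 0.4}
    - {"translation": [0, 0, 1.4], "roll": 0, "jaw": 0.4}
    - {"translation": [0, 0, 1.5], "roll": 0, "jaw": 0.4}

```text
time: 23.9
tool_pos: [0.5634, -0.1792, 0.0737]
eef_rot: [180.0, 0.0, 95.5]
wrist_force: [-5.1, 1.1, 13.2]
finger_gap: 0.564
```

Emit:
servo_tool:
  motion:
    - {"translation": [0, 0, -0.5], "roll": 0, "jaw": 0.5}
    - {"translation": [0, 0, -0.5], "roll": 0, "jaw": 0.55}
    - {"translation": [0, 0, -0.5], "roll": 0, "jaw": 0.56}
    - {"translation": [0, 0, -0.5], "roll": 0, "jaw": 0.562}
    - {"translation": [0, 0, -0.5], "roll": 0, "jaw": 0.564}
    - {"translation": [0, 0, -0.5], "roll": 0, "jaw": 0.566}
    - {"translation": [0, 0, -0.5], "roll": 0, "jaw": 0.568}
    - {"translation": [0, 0, -0.5], "roll": 0, "jaw": 0.57}
    - {"translation": [0, 0, -0.5], "roll": 0, "jaw": 0.572}
    - {"translation": [0, 0, -0.5], "roll": 0, "jaw": 0.574}

```text
time: 25.15
tool_pos: [0.5634, -0.1791, 0.0736]
eef_rot: [180.0, -0.0, 95.5]
wrist_force: [-2.0, 1.3, 4.5]
finger_gap: 0.58
```

```bash
python3 -c "
from g import *
st()
p=get_image('scene');cv2.imwrite('pics/s11.png',cv2.resize(p['pixels'][120:230,195:315],None,fx=6,fy=5.4,interpolation=2))"
```

```text
25.15 [ 0.5634 -0.1791  0.0736] [179.99  -0.    95.5 ] F [-2.03  1.33  4.47] gap 0.5799
```

View pics/s11.png

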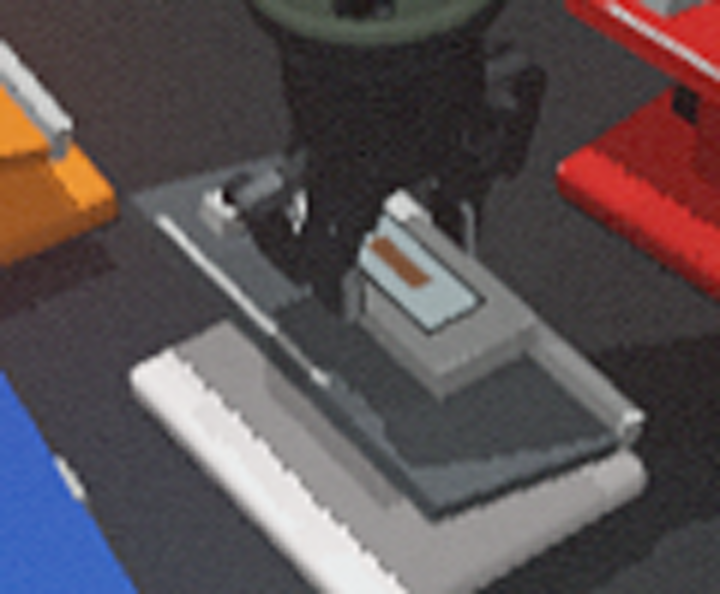

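Emit:
servo_tool:
  motion:
    - {"translation": [0, 0, 0], "roll": 0, "jaw": 0.576}
    - {"translation": [0, 0, 0], "roll": 0, "jaw": 0.578}
    - {"translation": [0, 0, 0], "roll": 0, "jaw": 0.58}
    - {"translation": [0, 0, 0], "roll": 0, "jaw": 0.582}
    - {"translation": [0, 0, 0], "roll": 0, "jaw": 0.584}
    - {"translation": [0, 0, 0], "roll": 0, "jaw": 0.586}
    - {"translation": [0, 0, 0], "roll": 0, "jaw": 0.588}
    - {"translation": [0, 0, 0], "roll": 0, "jaw": 0.59}
    - {"translation": [0, 0, 0], "roll": 0, "jaw": 0.592}
    - {"translation": [0, 0, 0], "roll": 0, "jaw": 0.594}

```text
time: 26.45
tool_pos: [0.5632, -0.1791, 0.0736]
eef_rot: [-180.0, -0.0, 95.5]
wrist_force: [-1.4, -0.3, -0.6]
finger_gap: 0.595
```

```bash
python3 -c "
from g import *
st()
p=get_image('scene');cv2.imwrite('pics/s12.png',cv2.resize(p['pixels'][120:230,195:315],None,fx=6,fy=5.4,interpolation=2))"
```

```text
26.45 [ 0.5632 -0.1791  0.0736] [-1.7999e+02 -1.0000e-02  9.5500e+01] F [-1.35 -0.28 -0.64] gap 0.5948
```

View pics/s12.png

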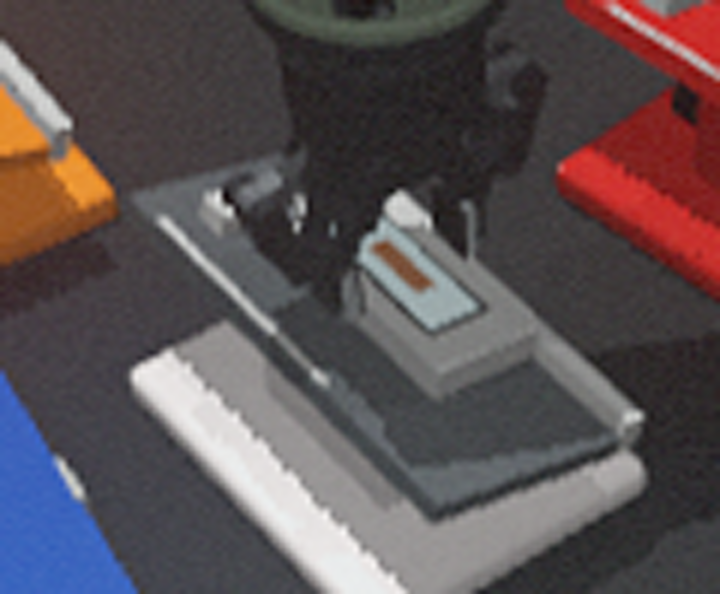

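Emit:
servo_tool:
  motion:
    - {"translation": [0, 0, 0], "roll": 0, "jaw": 0.597}
    - {"translation": [0, 0, 0], "roll": 0, "jaw": 0.6}
    - {"translation": [0, 0, 0], "roll": 0, "jaw": 0.603}
    - {"translation": [0, 0, 0], "roll": 0, "jaw": 0.606}
    - {"translation": [0, 0, 0], "roll": 0, "jaw": 0.609}
    - {"translation": [0, 0, 0], "roll": 0, "jaw": 0.612}
    - {"translation": [0, 0, 0], "roll": 0, "jaw": 0.615}
    - {"translation": [0, 0, 0], "roll": 0, "jaw": 0.618}
    - {"translation": [0, 0, 0], "roll": 0, "jaw": 0.621}
    - {"translation": [0, 0, 0], "roll": 0, "jaw": 0.624}

```text
time: 27.75
tool_pos: [0.5633, -0.1791, 0.0736]
eef_rot: [-180.0, -0.0, 95.5]
wrist_force: [-0.2, -0.6, 0.5]
finger_gap: 0.622
```

```bash
python3 -c "
from g import *
st()
p=get_image('scene');cv2.imwrite('pics/s13.png',cv2.resize(p['pixels'][120:230,195:315],None,fx=6,fy=5.4,interpolation=2))"
```

```text
27.75 [ 0.5633 -0.1791  0.0736] [-1.80e+02 -1.00e-02  9.55e+01] F [-0.17 -0.58  0.5 ] gap 0.6221
```

View pics/s13.png

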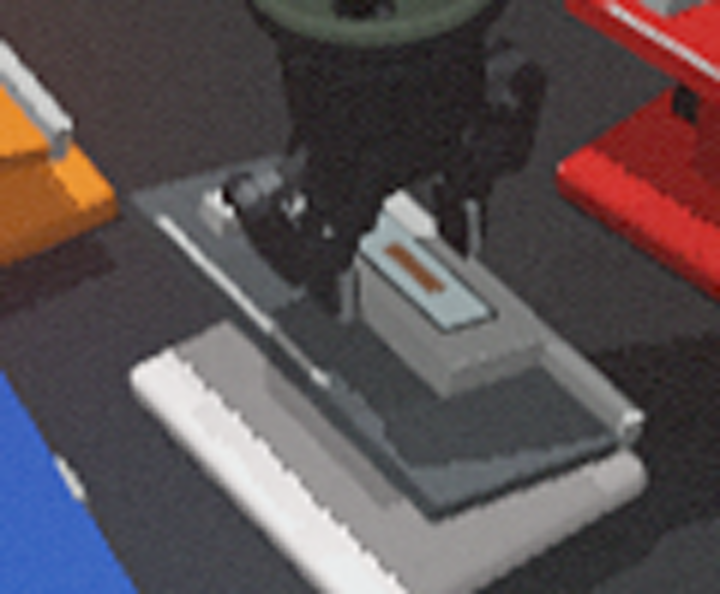

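Emit:
servo_tool:
  motion:
    - {"translation": [0, -0.5, 0], "roll": 0, "jaw": 0.624}
    - {"translation": [0, -1, 0], "roll": 0, "jaw": 0.624}
    - {"translation": [0, -1.5, 0], "roll": 0, "jaw": 0.624}
    - {"translation": [0, -2, 0], "roll": 0, "jaw": 0.624}
    - {"translation": [0, -2.4, 0], "roll": 0, "jaw": 0.624}
    - {"translation": [0, -2.8, 0], "roll": 0, "jaw": 0.624}
    - {"translation": [0, -3.2, 0], "roll": 0, "jaw": 0.624}
    - {"translation": [0, -3.6, 0], "roll": 0, "jaw": 0.624}
    - {"translation": [0, -4, 0], "roll": 0, "jaw": 0.624}
    - {"translation": [0, -4, 0], "roll": 0, "jaw": 0.624}

```text
time: 29.05
tool_pos: [0.5593, -0.1795, 0.0736]
eef_rot: [-180.0, -0.0, 95.5]
wrist_force: [-0.3, -0.1, 0.1]
finger_gap: 0.625
```

```bash
python3 -c "
from g import *
st()
p=get_image('scene');cv2.imwrite('pics/s14.png',cv2.resize(p['pixels'][120:230,195:315],None,fx=6,fy=5.4,interpolation=2))"
```

```text
29.05 [ 0.5593 -0.1795  0.0736] [-180.    -0.    95.5] F [-0.31 -0.13  0.15] gap 0.6255
```

View pics/s14.png

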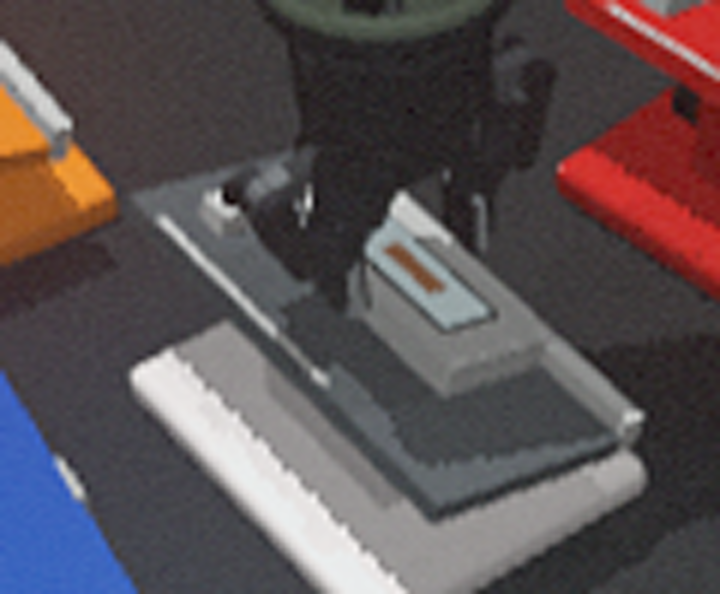

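Emit:
servo_tool:
  motion:
    - {"translation": [0, -0.4, 0], "roll": 0, "jaw": 0.624}
    - {"translation": [0, -0.8, 0], "roll": 0, "jaw": 0.624}
    - {"translation": [0, -1.2, 0], "roll": 0, "jaw": 0.624}
    - {"translation": [0, -1.5, 0], "roll": 0, "jaw": 0.624}
    - {"translation": [0, -1.8, 0], "roll": 0, "jaw": 0.624}
    - {"translation": [0, -2.1, 0], "roll": 0, "jaw": 0.624}
    - {"translation": [0, -2.4, 0], "roll": 0, "jaw": 0.624}
    - {"translation": [0, -2.6, 0], "roll": 0, "jaw": 0.624}
    - {"translation": [0, -2.8, 0], "roll": 0, "jaw": 0.624}
    - {"translation": [0, -3, 0], "roll": 0, "jaw": 0.624}

```text
time: 30.35
tool_pos: [0.5563, -0.1798, 0.0736]
eef_rot: [-180.0, -0.0, 95.5]
wrist_force: [0.6, 0.7, 0.3]
finger_gap: 0.623
```

```bash
python3 -c "
from g import *
st()"
```

```text
30.35 [ 0.5563 -0.1798  0.0736] [-180.    -0.    95.5] F [0.6  0.7  0.31] gap 0.6227
```

Emit:
servo_tool:
  motion:
    - {"translation": [0, -0.2, 0], "roll": 0, "jaw": 0.624}
    - {"translation": [0, -0.4, 0], "roll": 0, "jaw": 0.624}
    - {"translation": [0, -0.6, 0], "roll": 0, "jaw": 0.624}
    - {"translation": [0, -0.8, 0], "roll": 0, "jaw": 0.624}
    - {"translation": [0, -1, 0], "roll": 0, "jaw": 0.624}
    - {"translation": [0, -1.2, 0], "roll": 0, "jaw": 0.624}
    - {"translation": [0, -1.4, 0], "roll": 0, "jaw": 0.624}
    - {"translation": [0, -1.6, 0], "roll": 0, "jaw": 0.624}
    - {"translation": [0, -1.8, 0], "roll": 0, "jaw": 0.624}
    - {"translation": [0, -1.8, 0], "roll": 0, "jaw": 0.624}

```text
time: 31.6
tool_pos: [0.5545, -0.1799, 0.0736]
eef_rot: [-180.0, -0.0, 95.5]
wrist_force: [0.1, -0.1, 0.1]
finger_gap: 0.628
```

```bash
python3 -c "
from g import *
st()
p=get_image('scene');cv2.imwrite('pics/s15.png',cv2.resize(p['pixels'][120:230,195:315],None,fx=6,fy=5.4,interpolation=2))"
```

```text
31.6 [ 0.5545 -0.1799  0.0736] [-1.80e+02 -1.00e-02  9.55e+01] F [ 0.12 -0.13  0.08] gap 0.6275
```

View pics/s15.png

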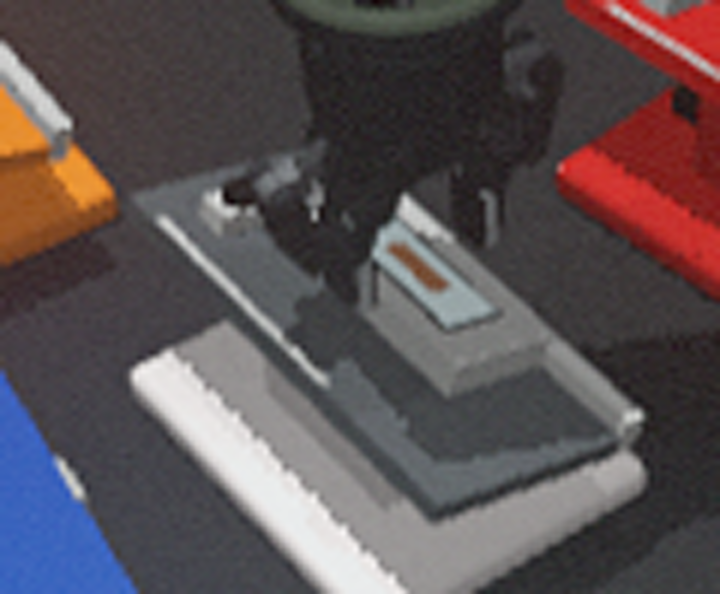

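Emit:
servo_tool:
  motion:
    - {"translation": [0, -0.2, 0], "roll": 0, "jaw": 0.624}
    - {"translation": [0, -0.4, 0], "roll": 0, "jaw": 0.624}
    - {"translation": [0, -0.6, 0], "roll": 0, "jaw": 0.624}
    - {"translation": [0, -0.8, 0], "roll": 0, "jaw": 0.624}
    - {"translation": [0, -1, 0], "roll": 0, "jaw": 0.624}
    - {"translation": [0, -1.2, 0], "roll": 0, "jaw": 0.624}
    - {"translation": [0, -1.4, 0], "roll": 0, "jaw": 0.624}
    - {"translation": [0, -1.5, 0], "roll": 0, "jaw": 0.624}
    - {"translation": [0, -1.5, 0], "roll": 0, "jaw": 0.624}
    - {"translation": [0, -1.5, 0], "roll": 0, "jaw": 0.624}

```text
time: 32.9
tool_pos: [0.5537, -0.18, 0.0738]
eef_rot: [179.9, 0.0, 95.5]
wrist_force: [3.9, 1.0, 1.5]
finger_gap: 0.623
```

```bash
python3 -c "
from g import *
st()
p=get_image('scene');cv2.imwrite('pics/s16.png',cv2.resize(p['pixels'][145:205,240:310],None,fx=10,fy=10,interpolation=2))"
```

```text
32.9 [ 0.5537 -0.18    0.0738] [179.92   0.    95.51] F [3.88 1.03 1.45] gap 0.6235
```

View pics/s16.png

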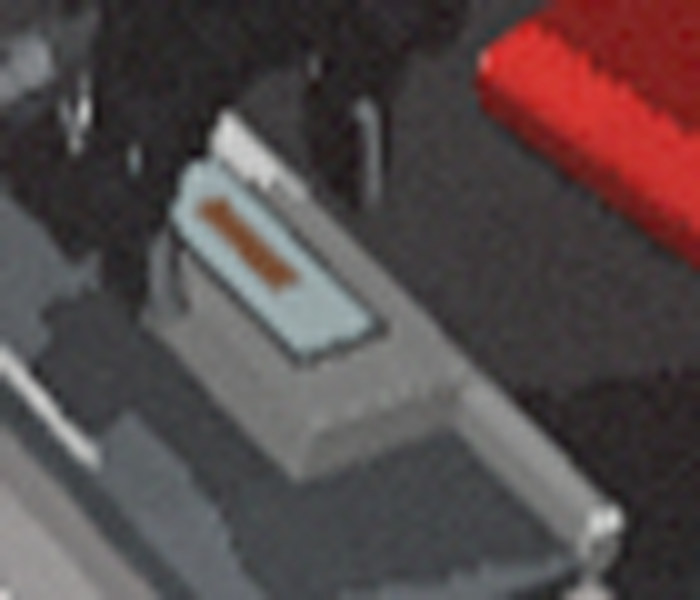

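Emit:
servo_tool:
  motion:
    - {"translation": [0, 1.5, 0], "roll": 0, "jaw": 0.624}
    - {"translation": [0, 1.5, -5], "roll": 0, "jaw": 0.65}
    - {"translation": [0, 1.5, -20], "roll": 0, "jaw": 0.65}
    - {"translation": [0, 3, -38], "roll": 0, "jaw": 0.6}
    - {"translation": [20, 5, -40], "roll": 0, "jaw": 0.4}
    - {"translation": [45, 9, -40], "roll": 0, "jaw": 0.2}
    - {"translation": [65, 11, -40], "roll": 0, "jaw": 0.1}
    - {"translation": [76, 11, -40], "roll": 0, "jaw": 0.1}
    - {"translation": [76, 11, -25], "roll": 0, "jaw": 0.1}
    - {"translation": [76, 11, -10], "roll": 0, "jaw": 0.1}

```text
time: 34.2
tool_pos: [0.5564, -0.1042, 0.0822]
eef_rot: [-180.0, 0.0, 95.4]
wrist_force: [0.0, -0.2, -0.2]
finger_gap: 0.102
```

Emit:
servo_tool:
  motion:
    - {"translation": [0, 0, 4], "roll": 0, "jaw": 0.1}
    - {"translation": [0, 0, 7], "roll": 0, "jaw": 0.1}
    - {"translation": [0, 0, 9], "roll": 0, "jaw": 0.1}
    - {"translation": [0, 0, 10], "roll": 0, "jaw": 0.1}
    - {"translation": [0, 0, 10.5], "roll": 0, "jaw": 0.1}
    - {"translation": [0, 0, 11], "roll": 0, "jaw": 0.1}
    - {"translation": [0, 0, 11.5], "roll": 0, "jaw": 0.1}
    - {"translation": [0, 0, 12], "roll": 0, "jaw": 0.1}
    - {"translation": [0, 0, 12], "roll": 0, "jaw": 0.1}
    - {"translation": [0, 0, 12], "roll": 0, "jaw": 0.1}

```text
time: 35.45
tool_pos: [0.5567, -0.1034, 0.0716]
eef_rot: [180.0, -0.0, 95.5]
wrist_force: [-0.2, -0.1, 0.0]
finger_gap: 0.097
```

```bash
python3 -c "
from g import *
st()
p=get_image('scene');cv2.imwrite('pics/s17.png',cv2.resize(p['pixels'][130:210,230:320],None,fx=7.5,fy=7.5,interpolation=2))
p=get_image('top');cv2.imwrite('pics/t17.png',cv2.resize(p['pixels'][150:250,250:390],None,fx=5.4,fy=5.4,interpolation=2))"
```

```text
35.45 [ 0.5567 -0.1034  0.0716] [ 1.80e+02 -1.00e-02  9.55e+01] F [-0.19 -0.13  0.  ] gap 0.0975
```

View pics/s17.png

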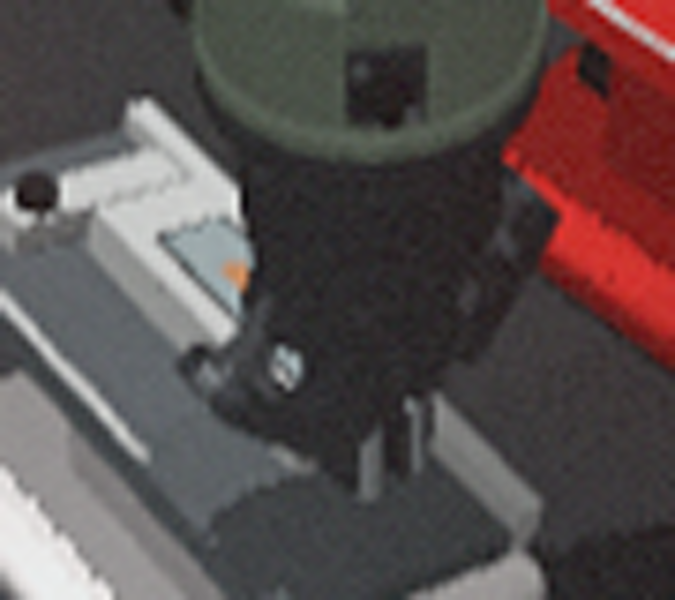

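View pics/t17.png

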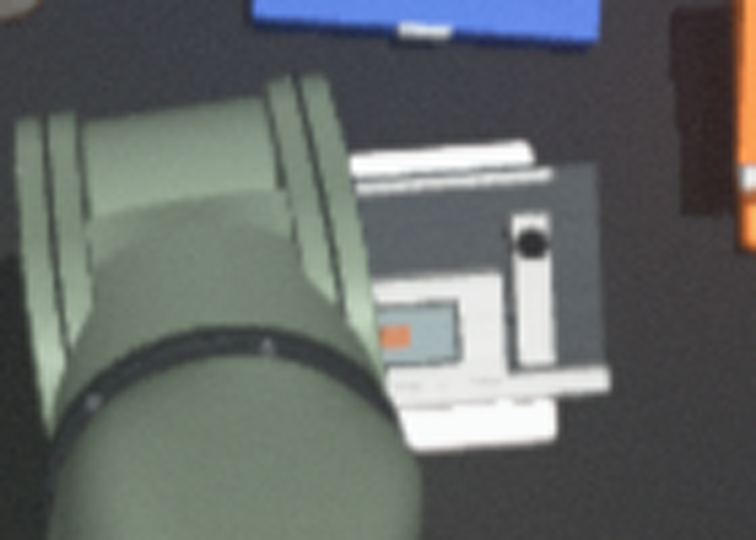

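Emit:
servo_tool:
  motion:
    - {"translation": [-1, 0, 0], "roll": 0, "jaw": 0.1}
    - {"translation": [-2, 0, 0], "roll": 0, "jaw": 0.1}
    - {"translation": [-3, 0, 0], "roll": 0, "jaw": 0.1}
    - {"translation": [-3.6, 0, 0], "roll": 0, "jaw": 0.1}
    - {"translation": [-4.2, 0, 0], "roll": 0, "jaw": 0.1}
    - {"translation": [-4.8, 0, 0], "roll": 0, "jaw": 0.1}
    - {"translation": [-5.4, 0, 0], "roll": 0, "jaw": 0.1}
    - {"translation": [-6, 0, 0], "roll": 0, "jaw": 0.1}
    - {"translation": [-6.5, 0, 0], "roll": 0, "jaw": 0.1}
    - {"translation": [-6.5, 0, 0], "roll": 0, "jaw": 0.1}

```text
time: 36.8
tool_pos: [0.5574, -0.1099, 0.0716]
eef_rot: [180.0, -0.0, 95.5]
wrist_force: [0.3, 0.1, 0.0]
finger_gap: 0.097
```

```bash
python3 -c "
from g import *
st()
p=get_image('top');cv2.imwrite('pics/t18.png',cv2.resize(p['pixels'][175:235,310:370],None,fx=10,fy=10,interpolation=2))"
```

```text
36.8 [ 0.5574 -0.1099  0.0716] [180.   -0.   95.5] F [0.3  0.1  0.03] gap 0.0966
```

View pics/t18.png

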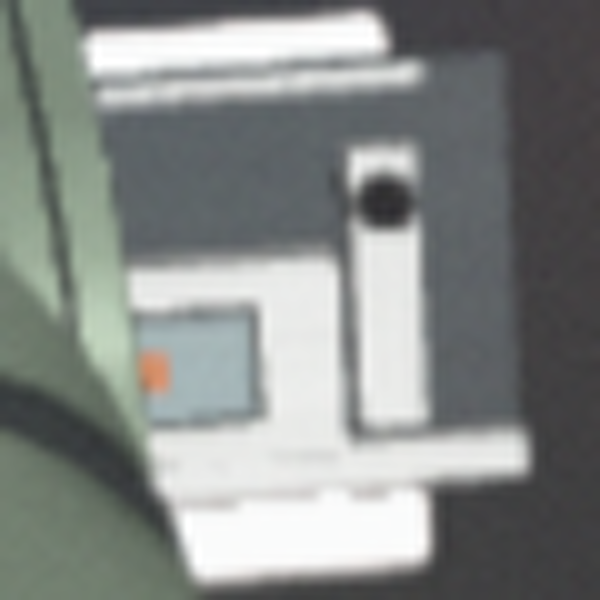

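Emit:
servo_tool:
  motion:
    - {"translation": [-0.2, 0, 0], "roll": 0, "jaw": 0.1}
    - {"translation": [-0.4, 0, 0], "roll": 0, "jaw": 0.1}
    - {"translation": [-0.6, 0, 0], "roll": 0, "jaw": 0.1}
    - {"translation": [-0.8, 0, 0], "roll": 0, "jaw": 0.1}
    - {"translation": [-1, 0, 0], "roll": 0, "jaw": 0.1}
    - {"translation": [-1.2, 0, 0], "roll": 0, "jaw": 0.1}
    - {"translation": [-1.4, 0, 0], "roll": 0, "jaw": 0.1}
    - {"translation": [-1.6, 0, 0], "roll": 0, "jaw": 0.1}
    - {"translation": [-1.8, 0, 0], "roll": 0, "jaw": 0.1}
    - {"translation": [-2, 0, 0], "roll": 0, "jaw": 0.1}

```text
time: 38.1
tool_pos: [0.5575, -0.1119, 0.0716]
eef_rot: [-180.0, -0.0, 95.5]
wrist_force: [-0.3, 0.9, -0.7]
finger_gap: 0.098
```

```bash
python3 -c "
from g import *
st()
p=get_image('top');cv2.imwrite('pics/t19.png',cv2.resize(p['pixels'][175:235,310:370],None,fx=10,fy=10,interpolation=2))"
```

```text
38.1 [ 0.5575 -0.1119  0.0716] [-1.80e+02 -1.00e-02  9.55e+01] F [-0.25  0.92 -0.72] gap 0.0984
```

View pics/t19.png

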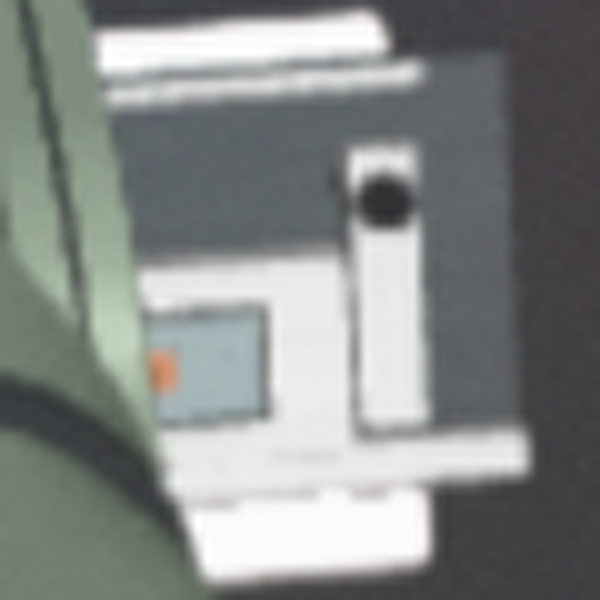

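Emit:
servo_tool:
  motion:
    - {"translation": [-0.1, 0, 0], "roll": 0, "jaw": 0.1}
    - {"translation": [-0.2, 0, 0], "roll": 0, "jaw": 0.1}
    - {"translation": [-0.3, 0, 0], "roll": 0, "jaw": 0.1}
    - {"translation": [-0.4, 0, 0], "roll": 0, "jaw": 0.1}
    - {"translation": [-0.5, 0, 0], "roll": 0, "jaw": 0.1}
    - {"translation": [-0.6, 0, 0], "roll": 0, "jaw": 0.1}
    - {"translation": [-0.7, 0, 0], "roll": 0, "jaw": 0.1}
    - {"translation": [-0.8, 0, 0], "roll": 0, "jaw": 0.1}
    - {"translation": [-0.8, 0, 0], "roll": 0, "jaw": 0.1}
    - {"translation": [-0.8, 0, 0], "roll": 0, "jaw": 0.1}

```text
time: 39.4
tool_pos: [0.5576, -0.1127, 0.0716]
eef_rot: [-180.0, -0.0, 95.5]
wrist_force: [-0.5, 0.6, -0.1]
finger_gap: 0.098
```

```bash
python3 -c "
from g import *
st()
p=get_image('top');cv2.imwrite('pics/t20.png',cv2.resize(p['pixels'][175:235,310:370],None,fx=10,fy=10,interpolation=2))"
```

```text
39.4 [ 0.5576 -0.1127  0.0716] [-180.    -0.    95.5] F [-0.5   0.62 -0.12] gap 0.0984
```

View pics/t20.png

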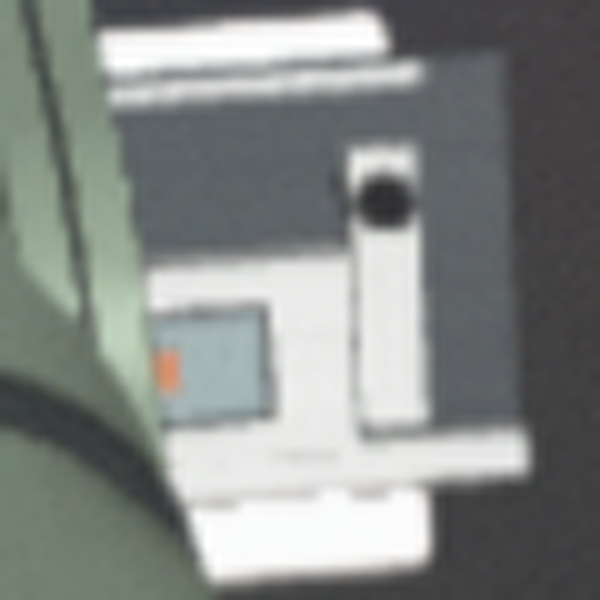

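Emit:
servo_tool:
  motion:
    - {"translation": [-0.1, 0, 0], "roll": 0, "jaw": 0.1}
    - {"translation": [-0.2, 0, 0], "roll": 0, "jaw": 0.1}
    - {"translation": [-0.3, 0, 0], "roll": 0, "jaw": 0.1}
    - {"translation": [-0.4, 0, 0], "roll": 0, "jaw": 0.1}
    - {"translation": [-0.5, 0, 0], "roll": 0, "jaw": 0.1}
    - {"translation": [-0.6, 0, 0], "roll": 0, "jaw": 0.1}
    - {"translation": [-0.6, 0, 0], "roll": 0, "jaw": 0.1}
    - {"translation": [-0.6, 0, 0], "roll": 0, "jaw": 0.1}
    - {"translation": [-0.6, 0, 0], "roll": 0, "jaw": 0.1}
    - {"translation": [-0.6, 0, 0], "roll": 0, "jaw": 0.1}

```text
time: 40.7
tool_pos: [0.5577, -0.1132, 0.0716]
eef_rot: [-180.0, -0.0, 95.5]
wrist_force: [0.3, 0.9, -0.5]
finger_gap: 0.101
```

```bash
python3 -c "
from g import *
st()"
```

```text
40.7 [ 0.5577 -0.1132  0.0716] [-1.80e+02 -1.00e-02  9.55e+01] F [ 0.34  0.85 -0.5 ] gap 0.1015
```

Emit:
servo_tool:
  motion:
    - {"translation": [-0.1, 0, 0], "roll": 0, "jaw": 0.1}
    - {"translation": [-0.2, 0, 0], "roll": 0, "jaw": 0.1}
    - {"translation": [-0.3, 0, 0], "roll": 0, "jaw": 0.1}
    - {"translation": [-0.4, 0, 0], "roll": 0, "jaw": 0.1}
    - {"translation": [-0.5, 0, 0], "roll": 0, "jaw": 0.1}
    - {"translation": [-0.6, 0, 0], "roll": 0, "jaw": 0.1}
    - {"translation": [-0.6, 0, 0], "roll": 0, "jaw": 0.1}
    - {"translation": [-0.6, 0, 0], "roll": 0, "jaw": 0.1}
    - {"translation": [-0.6, 0, 0], "roll": 0, "jaw": 0.1}
    - {"translation": [-0.6, 0, 0], "roll": 0, "jaw": 0.1}

```text
time: 41.95
tool_pos: [0.5577, -0.1139, 0.0716]
eef_rot: [-180.0, -0.0, 95.5]
wrist_force: [0.7, 0.2, -0.2]
finger_gap: 0.098
```

```bash
python3 -c "
from g import *
st()
p=get_image('top');cv2.imwrite('pics/t21.png',cv2.resize(p['pixels'][175:235,310:370],None,fx=10,fy=10,interpolation=2))"
```

```text
41.95 [ 0.5577 -0.1139  0.0716] [-180.    -0.    95.5] F [ 0.71  0.16 -0.2 ] gap 0.0983
```

View pics/t21.png

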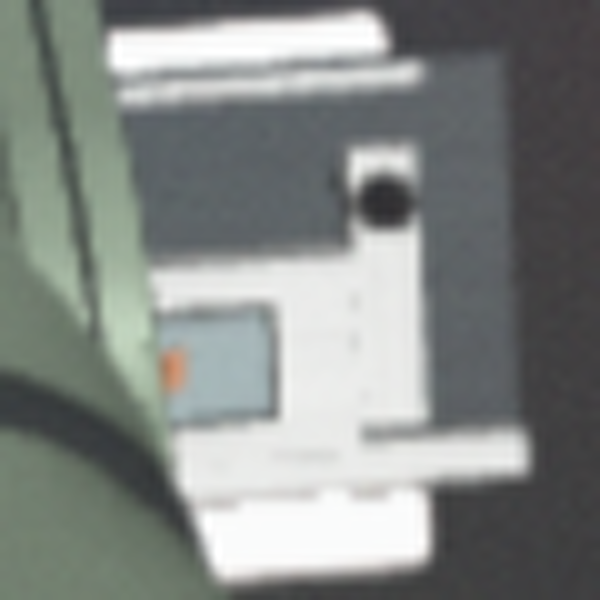

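Emit:
servo_tool:
  motion:
    - {"translation": [-0.1, 0, 0], "roll": 0, "jaw": 0.1}
    - {"translation": [-0.2, 0, 0], "roll": 0, "jaw": 0.1}
    - {"translation": [-0.3, 0, 0], "roll": 0, "jaw": 0.1}
    - {"translation": [-0.4, 0, 0], "roll": 0, "jaw": 0.1}
    - {"translation": [-0.5, 0, 0], "roll": 0, "jaw": 0.1}
    - {"translation": [-0.5, 0, 0], "roll": 0, "jaw": 0.1}
    - {"translation": [-0.5, 0, 0], "roll": 0, "jaw": 0.1}
    - {"translation": [-0.5, 0, 0], "roll": 0, "jaw": 0.1}
    - {"translation": [-0.5, 0, 0], "roll": 0, "jaw": 0.1}
    - {"translation": [-0.5, 0, 0], "roll": 0, "jaw": 0.1}

```text
time: 43.25
tool_pos: [0.5578, -0.1143, 0.0716]
eef_rot: [180.0, -0.0, 95.5]
wrist_force: [0.1, 1.4, -0.0]
finger_gap: 0.098
```

```bash
python3 -c "
from g import *
st()"
```

```text
43.25 [ 0.5578 -0.1143  0.0716] [ 1.80e+02 -1.00e-02  9.55e+01] F [ 0.1   1.4  -0.02] gap 0.0981
```

Emit:
servo_tool:
  motion:
    - {"translation": [-0.1, 0, 0], "roll": 0, "jaw": 0.1}
    - {"translation": [-0.2, 0, 0], "roll": 0, "jaw": 0.1}
    - {"translation": [-0.3, 0, 0], "roll": 0, "jaw": 0.1}
    - {"translation": [-0.4, 0, 0], "roll": 0, "jaw": 0.1}
    - {"translation": [-0.5, 0, 0], "roll": 0, "jaw": 0.1}
    - {"translation": [-0.5, 0, 0], "roll": 0, "jaw": 0.1}
    - {"translation": [-0.5, 0, 0], "roll": 0, "jaw": 0.1}
    - {"translation": [-0.5, 0, 0], "roll": 0, "jaw": 0.1}
    - {"translation": [-0.5, 0, 0], "roll": 0, "jaw": 0.1}
    - {"translation": [-0.5, 0, 0], "roll": 0, "jaw": 0.1}

```text
time: 44.5
tool_pos: [0.5578, -0.1148, 0.0716]
eef_rot: [-180.0, -0.0, 95.5]
wrist_force: [0.8, 1.2, -0.5]
finger_gap: 0.102
```

```bash
python3 -c "
from g import *
st()
p=get_image('top');cv2.imwrite('pics/t22.png',cv2.resize(p['pixels'][175:235,310:370],None,fx=10,fy=10,interpolation=2))"
```

```text
44.5 [ 0.5578 -0.1148  0.0716] [-1.80e+02 -1.00e-02  9.55e+01] F [ 0.78  1.25 -0.53] gap 0.1019
```

View pics/t22.png

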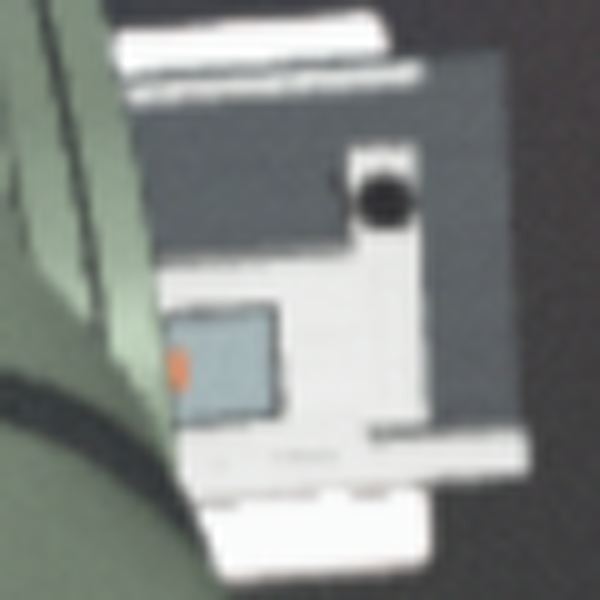

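Emit:
servo_tool:
  motion:
    - {"translation": [-0.1, 0, 0], "roll": 0, "jaw": 0.1}
    - {"translation": [-0.2, 0, 0], "roll": 0, "jaw": 0.1}
    - {"translation": [-0.3, 0, 0], "roll": 0, "jaw": 0.1}
    - {"translation": [-0.4, 0, 0], "roll": 0, "jaw": 0.1}
    - {"translation": [-0.5, 0, 0], "roll": 0, "jaw": 0.1}
    - {"translation": [-0.5, 0, 0], "roll": 0, "jaw": 0.1}
    - {"translation": [-0.5, 0, 0], "roll": 0, "jaw": 0.1}
    - {"translation": [-0.5, 0, 0], "roll": 0, "jaw": 0.1}
    - {"translation": [-0.5, 0, 0], "roll": 0, "jaw": 0.1}
    - {"translation": [-0.5, 0, 0], "roll": 0, "jaw": 0.1}

```text
time: 45.8
tool_pos: [0.5578, -0.1148, 0.0716]
eef_rot: [-180.0, -0.0, 95.5]
wrist_force: [-0.4, 6.7, 0.8]
finger_gap: 0.1
```

```bash
python3 -c "
from g import *
st()"
```

```text
45.8 [ 0.5578 -0.1148  0.0716] [-1.800e+02 -4.000e-02  9.552e+01] F [-0.39  6.71  0.77] gap 0.1002
```

Emit:
servo_tool:
  motion:
    - {"translation": [1, 0, 0], "roll": 0, "jaw": 0.1}
    - {"translation": [3, 0, 0], "roll": 0, "jaw": 0.1}
    - {"translation": [6, 0, 0], "roll": 0, "jaw": 0.1}
    - {"translation": [8, 0, -10], "roll": 0, "jaw": 0.1}
    - {"translation": [8, 0, -30], "roll": 0, "jaw": 0.1}
    - {"translation": [20, 0, -60], "roll": 0, "jaw": 0.2}
    - {"translation": [60, 0, -75], "roll": 0, "jaw": 0.4}
    - {"translation": [110, 0, -75], "roll": 0, "jaw": 0.624}
    - {"translation": [150, 0, -75], "roll": 0, "jaw": 0.624}
    - {"translation": [150, 0, -75], "roll": 0, "jaw": 0.624}

```text
time: 47.05
tool_pos: [0.5433, 0.0372, 0.1474]
eef_rot: [180.0, -0.1, 95.7]
wrist_force: [0.1, -1.1, 0.3]
finger_gap: 0.624
```

```bash
python3 -c "
from g import *
st()
p=get_image('top');cv2.imwrite('pics/t23.png',cv2.resize(p['pixels'][172:236,270:370],None,fx=8,fy=8,interpolation=2))
p=get_image('scene');cv2.imwrite('pics/s23.png',cv2.resize(p['pixels'][130:210,215:310],None,fx=7.3,fy=7.3,interpolation=2))"
```

```text
47.05 [0.5433 0.0372 0.1474] [ 1.7996e+02 -7.0000e-02  9.5750e+01] F [ 0.08 -1.06  0.32] gap 0.6236
```

View pics/t23.png

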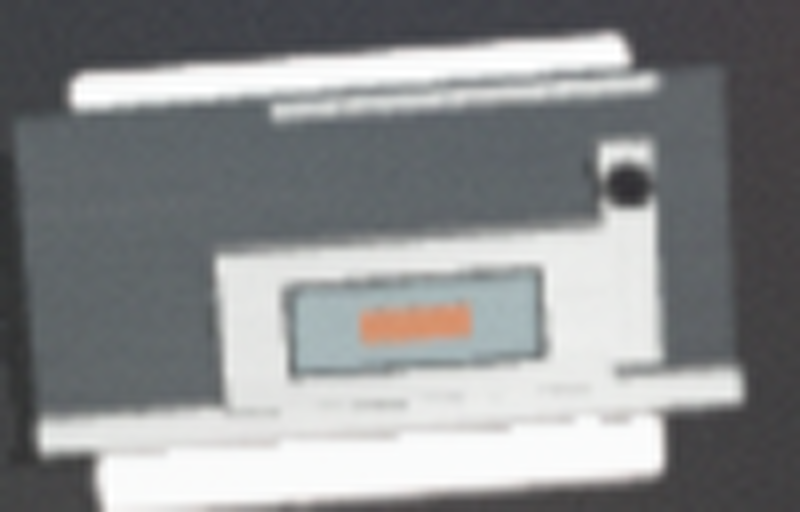

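View pics/s23.png

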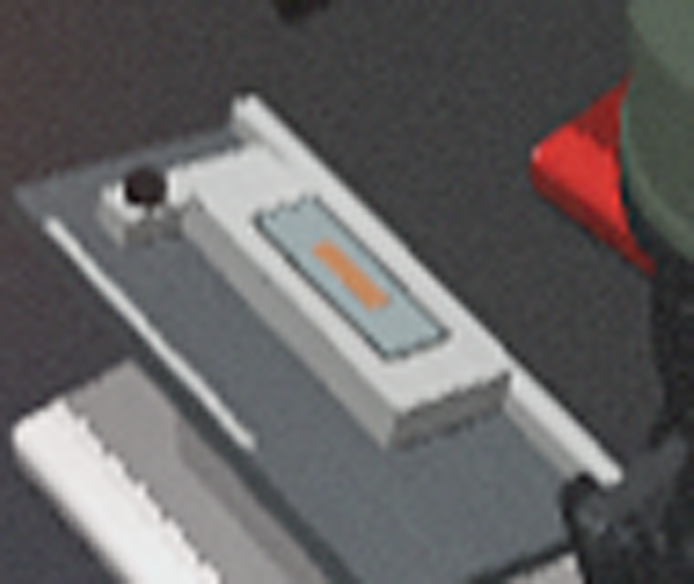

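```bash
python3 -c "
from g import *
C=[.5435,.0340,.1466,95.5]
for z in (.1466,.0736): print(rel((.5587,-.1694,z),95.5,pose=C))"
```

```text
(array([-203.9,   -4.4,   -0. ]), np.float64(-0.0))
(array([-203.9,   -4.4,   73. ]), np.float64(-0.0))
```

Emit:
servo_tool:
  motion:
    - {"translation": [-40, 0, 0], "roll": 0, "jaw": 0.624}
    - {"translation": [-85, -1, 0], "roll": 0, "jaw": 0.624}
    - {"translation": [-130, -2, 0], "roll": 0, "jaw": 0.624}
    - {"translation": [-175, -3, 0], "roll": 0, "jaw": 0.624}
    - {"translation": [-204, -3, 0], "roll": 0, "jaw": 0.624}
    - {"translation": [-204, -3, 20], "roll": 0, "jaw": 0.624}
    - {"translation": [-204, -3, 42], "roll": 0, "jaw": 0.624}
    - {"translation": [-204, -3, 60], "roll": 0, "jaw": 0.624}
    - {"translation": [-204, -3, 70], "roll": 0, "jaw": 0.624}
    - {"translation": [-204, -3, 72.5], "roll": 0, "jaw": 0.624}

```text
time: 48.4
tool_pos: [0.5598, -0.17, 0.074]
eef_rot: [-180.0, -0.0, 95.5]
wrist_force: [0.7, -0.2, 1.3]
finger_gap: 0.621
```

Emit:
servo_tool:
  motion:
    - {"translation": [0, -0.5, 0.5], "roll": 0, "jaw": 0.624}
    - {"translation": [0, -1.2, 0.5], "roll": 0, "jaw": 0.624}
    - {"translation": [0, -2, 0.5], "roll": 0, "jaw": 0.624}
    - {"translation": [0, -2.8, 0.5], "roll": 0, "jaw": 0.624}
    - {"translation": [0, -3.6, 0.5], "roll": 0, "jaw": 0.624}
    - {"translation": [0, -4.4, 0.5], "roll": 0, "jaw": 0.624}
    - {"translation": [0, -5.2, 0.5], "roll": 0, "jaw": 0.624}
    - {"translation": [0, -5.8, 0.5], "roll": 0, "jaw": 0.624}
    - {"translation": [0, -6.2, 0.5], "roll": 0, "jaw": 0.624}
    - {"translation": [0, -6.6, 0.5], "roll": 0, "jaw": 0.624}

```text
time: 49.65
tool_pos: [0.5535, -0.17, 0.0736]
eef_rot: [-180.0, -0.0, 95.5]
wrist_force: [0.6, -0.0, 0.5]
finger_gap: 0.626
```

```bash
python3 -c "
from g import *
st()"
```

```text
49.65 [ 0.5535 -0.17    0.0736] [-1.80e+02 -1.00e-02  9.55e+01] F [ 0.56 -0.    0.52] gap 0.6264
```

Emit:
servo_tool:
  motion:
    - {"translation": [0, -0.2, 0], "roll": 0, "jaw": 0.624}
    - {"translation": [0, -0.4, 0], "roll": 0, "jaw": 0.624}
    - {"translation": [0, -0.6, 0], "roll": 0, "jaw": 0.624}
    - {"translation": [0, -0.8, 0], "roll": 0, "jaw": 0.624}
    - {"translation": [0, -1, 0], "roll": 0, "jaw": 0.624}
    - {"translation": [0, -1.1, 0], "roll": 0, "jaw": 0.624}
    - {"translation": [0, -1.2, 0], "roll": 0, "jaw": 0.624}
    - {"translation": [0, -1.2, 0], "roll": 0, "jaw": 0.624}
    - {"translation": [0, -1.2, 0], "roll": 0, "jaw": 0.624}
    - {"translation": [0, -1.2, 0], "roll": 0, "jaw": 0.624}

```text
time: 50.9
tool_pos: [0.5527, -0.1701, 0.0737]
eef_rot: [180.0, -0.0, 95.5]
wrist_force: [5.2, 0.1, 1.2]
finger_gap: 0.627
```

```bash
python3 -c "
from g import *
st()"
```

```text
50.9 [ 0.5527 -0.1701  0.0737] [179.95  -0.    95.5 ] F [5.21 0.11 1.21] gap 0.627
```

Emit:
servo_tool:
  motion:
    - {"translation": [0, 1, 0], "roll": 0, "jaw": 0.624}
    - {"translation": [0, 3, 0], "roll": 0, "jaw": 0.624}
    - {"translation": [0, 3, -8], "roll": 0, "jaw": 0.624}
    - {"translation": [0, 3, -25], "roll": 0, "jaw": 0.624}
    - {"translation": [15, 8, -42], "roll": 0, "jaw": 0.5}
    - {"translation": [40, 14, -42], "roll": 0, "jaw": 0.3}
    - {"translation": [60, 14, -42], "roll": 0, "jaw": 0.1}
    - {"translation": [62, 14, -42], "roll": 0, "jaw": 0.1}
    - {"translation": [62, 14, -20], "roll": 0, "jaw": 0.1}
    - {"translation": [62, 14, -8], "roll": 0, "jaw": 0.1}

```text
time: 52.15
tool_pos: [0.5598, -0.1075, 0.0808]
eef_rot: [-179.9, 0.0, 95.5]
wrist_force: [0.6, -0.1, 0.7]
finger_gap: 0.099
```

```bash
python3 -c "
from g import *
st()
# contact pose commanded earlier: measured (.5578,-.1148,.0716)
P=read_state()['tool_pos']
print(rel((.5573,-.1098,.0716),95.5))
p=get_image('top');cv2.imwrite('pics/t24.png',cv2.resize(p['pixels'][175:235,310:370],None,fx=10,fy=10,interpolation=2))"
```

```text
52.15 [ 0.5598 -0.1075  0.0808] [-1.7994e+02  1.0000e-02  9.5470e+01] F [ 0.56 -0.08  0.69] gap 0.0987
(array([-2. , -2.8,  9.2]), np.float64(-0.0))
```

View pics/t24.png

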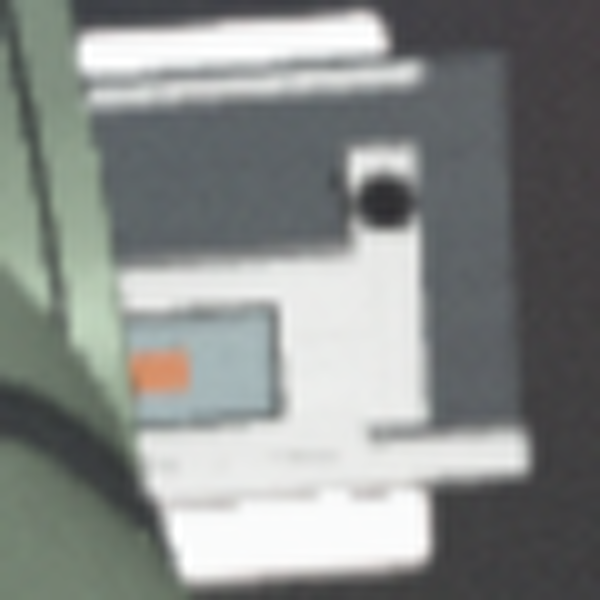

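Emit:
servo_tool:
  motion:
    - {"translation": [0, -1.5, 4], "roll": 0, "jaw": 0.1}
    - {"translation": [0, -2.5, 8], "roll": 0, "jaw": 0.1}
    - {"translation": [0, -2.5, 10], "roll": 0, "jaw": 0.1}
    - {"translation": [-1.5, -2.5, 10], "roll": 0, "jaw": 0.1}
    - {"translation": [-3, -2.5, 10], "roll": 0, "jaw": 0.1}
    - {"translation": [-4.2, -2.5, 10], "roll": 0, "jaw": 0.1}
    - {"translation": [-5, -2.5, 10], "roll": 0, "jaw": 0.1}
    - {"translation": [-5.6, -2.5, 10], "roll": 0, "jaw": 0.1}
    - {"translation": [-6, -2.5, 10], "roll": 0, "jaw": 0.1}
    - {"translation": [-6.2, -2.5, 10], "roll": 0, "jaw": 0.1}

```text
time: 53.45
tool_pos: [0.5584, -0.1135, 0.0716]
eef_rot: [-180.0, -0.0, 95.5]
wrist_force: [-0.5, -0.6, 0.4]
finger_gap: 0.099
```

```bash
python3 -c "
from g import *
st()"
```

```text
53.45 [ 0.5584 -0.1135  0.0716] [-1.80e+02 -1.00e-02  9.55e+01] F [-0.54 -0.62  0.4 ] gap 0.0991
```

Emit:
servo_tool:
  motion:
    - {"translation": [-0.3, 0, 0], "roll": 0, "jaw": 0.1}
    - {"translation": [-0.6, 0, 0], "roll": 0, "jaw": 0.1}
    - {"translation": [-0.9, 0, 0], "roll": 0, "jaw": 0.1}
    - {"translation": [-1.1, 0, 0], "roll": 0, "jaw": 0.1}
    - {"translation": [-1.3, 0, 0], "roll": 0, "jaw": 0.1}
    - {"translation": [-1.4, 0, 0], "roll": 0, "jaw": 0.1}
    - {"translation": [-1.5, 0, 0], "roll": 0, "jaw": 0.1}
    - {"translation": [-1.6, 0, 0], "roll": 0, "jaw": 0.1}
    - {"translation": [-1.6, 0, 0], "roll": 0, "jaw": 0.1}
    - {"translation": [-1.6, 0, 0], "roll": 0, "jaw": 0.1}

```text
time: 54.7
tool_pos: [0.5585, -0.1148, 0.0716]
eef_rot: [-180.0, -0.0, 95.5]
wrist_force: [-0.6, 4.8, 0.8]
finger_gap: 0.102
```

```bash
python3 -c "
from g import *
st()"
```

```text
54.7 [ 0.5585 -0.1148  0.0716] [-1.800e+02 -3.000e-02  9.551e+01] F [-0.63  4.77  0.83] gap 0.1018
```

Contact again at the same place (−0.1148) with 4.8 N, so it is seated against the stop. I retreat and check.

Emit:
servo_tool:
  motion:
    - {"translation": [1, 0, 0], "roll": 0, "jaw": 0.1}
    - {"translation": [3, 0, 0], "roll": 0, "jaw": 0.1}
    - {"translation": [6, 0, 0], "roll": 0, "jaw": 0.1}
    - {"translation": [8, 0, -10], "roll": 0, "jaw": 0.1}
    - {"translation": [8, 0, -30], "roll": 0, "jaw": 0.1}
    - {"translation": [20, 0, -60], "roll": 0, "jaw": 0.1}
    - {"translation": [60, 0, -80], "roll": 0, "jaw": 0.1}
    - {"translation": [110, 0, -80], "roll": 0, "jaw": 0.1}
    - {"translation": [150, 0, -80], "roll": 0, "jaw": 0.1}
    - {"translation": [150, 0, -80], "roll": 0, "jaw": 0.1}

```text
time: 55.95
tool_pos: [0.544, 0.0375, 0.1524]
eef_rot: [180.0, -0.1, 95.8]
wrist_force: [0.3, -1.1, 0.1]
finger_gap: 0.099
```

```bash
python3 -c "
from g import *
st()
p=get_image('top');cv2.imwrite('pics/t25.png',cv2.resize(p['pixels'][172:236,270:370],None,fx=8,fy=8,interpolation=2))
p=get_image('scene');cv2.imwrite('pics/s25.png',cv2.resize(p['pixels'][80:330,130:430],None,fx=2.3,fy=2.3,interpolation=2))"
```

```text
55.95 [0.544  0.0375 0.1524] [ 1.7995e+02 -7.0000e-02  9.5750e+01] F [ 0.33 -1.13  0.07] gap 0.099
```

View pics/t25.png

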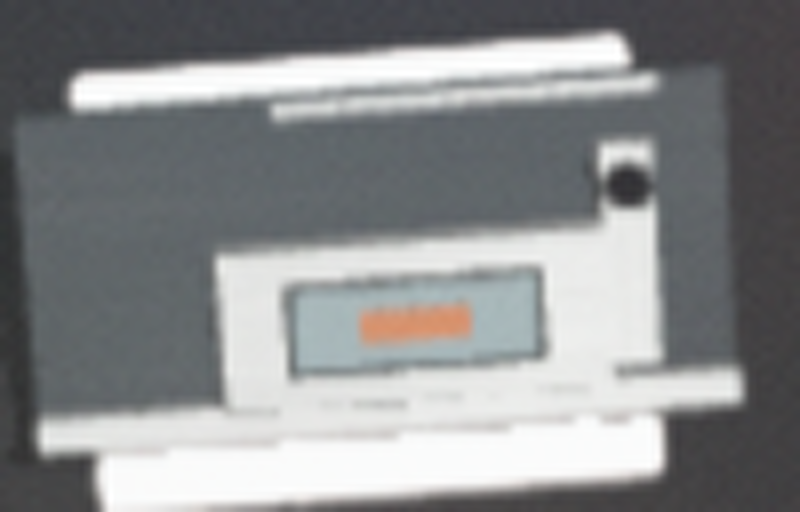

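View pics/s25.png

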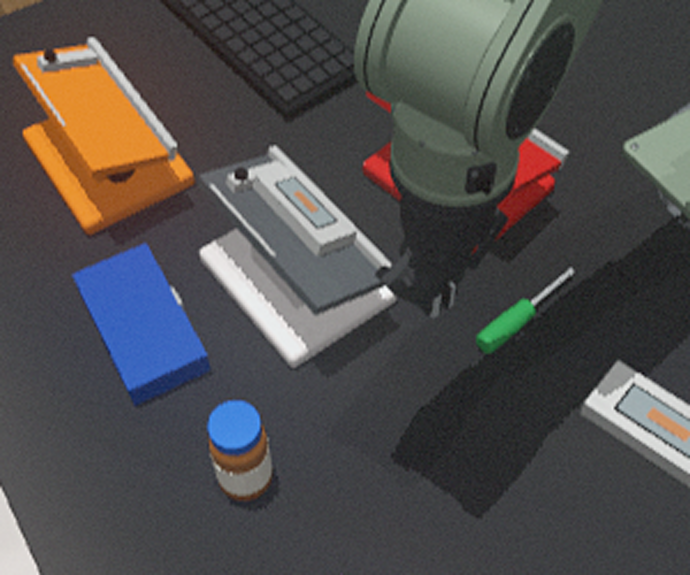

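```bash
python3 -c "
from workcell import *
print(finish_job())"
```

```text
the job is handed in; nothing more can be done
None
```

The specimen carrier is on the grey stage, slide side up, with a long side against the ledge and one end against the sliding stop. I let go of it and handed the job in at about 56 s, with the arm clear.

**Placing:** I touched the carrier's uphill edge to the stage, opened the jaws slowly so it tilted down onto the slope, then nudged it to the ledge and to the stop. After each side was seated I pushed it once more.

**Last checks:**
- **Ledge:** both pushes met resistance at the same place, at about 4 N and 5 N.
- **Stop:** both pushes met resistance at the same tool position, at about 6.7 N and 4.8 N, well under the 16 N slip limit.
- **Pictures:** the final top view matches the one taken before the second pair of pushes, and the carrier's edge runs parallel to the stage. The stop's screw is in the same pixel as at the start (about column 348).
- **Bystanders:** I never touched the jar, slide box or screwdriver, and they look undisturbed in the last scene picture.

**Didn't go to plan:**
- **Tool height:** the fingertips were about 41 mm higher than the reported tool position, so the first grasp attempts closed above the carrier.
- **Hard touch:** while feeling for the carrier's height on the bench, the fingertips pressed on its top with about 78 N for a moment. That is under the 120 N wrist limit. I took the 40 N limit to apply to the arm and gripper body, not the fingertips.
- **Camera height:** the cameras put the stage at about 100 mm, but touching it agreed with the stated 105 mm, so I used the touch.

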